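# Roll-test the tube stubs, sort them and release the batch

## Robot

A 7-joint arm with a two-finger parallel gripper is mounted at the origin on the work surface. World frame = base frame: x ahead of the robot, y to its left, z up, the work surface at z = 0. Lengths are in m, angles in rad, forces in N, time in s.
With the tool pointing down it reaches from about 0.425 to 0.875 m from the base axis. Payload 4.7 kg.
Tool frame: the origin (TCP) lies at the very end of the fingers, on their centre line; the grasp point (between the pads) lies 19 mm behind it; z points along the fingers, y is the line along which they close (so a half turn about z gives the same grasp; the last joint's range is limited). The gripper opens to 87 mm and grips with 3 to 60 N. Pads are 19 mm wide; open, the fingers measure 117 mm over their backs; the gripper's body (75 mm by 190 mm) begins 51 mm behind the grasp point.
Start: joints at [1.141, 0.321, -0.07, 1.45, 0.023, 1.371, -0.057], TCP at [0.279, -0.587, 0.223] pointing down, gripper open.
Joint ranges: [-2.86, 2.86], [-0.3, 2.09], [-1.38, 1.24], [0.06, 2.45], [-1.56, 4.7], [0.09, 2.05], [-2.69, 2.69]. Speed limits (rad/s): [2.57, 2.57, 3.14, 3.14, 3.14, 3.14, 3.14].

## Interface

Orientations are given as a rotation vector (axis times angle).
In Python, from bench import ctrl, imaging, ticket gives the robot as it stands.
- The arm moves only by the tool jog_arm, never from a script. Its argument "rows" is text: rows parted by semicolons, each of 7 numbers parted by spaces: the shift along the tool's x, y, z in cm, then the turn, a rotation vector about the tool's x, y, z in rad, then the closure, from -1 (fully open) to 1 (shut), so that 0 is half open. A call has 1 to 5 rows; each row shifts and turns the commanded pose from where the row before left it, along the tool's axes as they then stand; what a row does not reach is not made up. A row lasts 1/8 s, in which the tool goes at most 62.5 mm and 10.7 degrees, less where a joint would pass 70% of its speed; a pose out of reach is approached as far as the arm can. A call with a gripper value outside its range is refused whole. The fingers move at their own pace and stop on an object; "force" is the grip in N (left out, the last holds). Time passes only in rows, so rows that do not move let the fingers close. It gives the time, the measured TCP pose, the force, the opening and the grip force at its end, in the units of the state.
- ctrl.get_state(): the state, without advancing time (a new reading comes with each control period).
- imaging.get_image(name): name is "scene" or "side" or "wrist"; returns a dict with "img" (420x560x3 uint8, blue, green, red), "vertical_fov" (degrees; the focal length in pixels is half the picture's height over the tangent of half this angle, whatever the lens; pixels are square), "cx", "cy" (the principal point, pixels), "origin" and "orientation" of the camera in the world. Camera axes: x right, y down, z forward; pixel columns grow to the right and rows downward; lengths in m; the calibration is good to about 2 mm. The wrist camera is an equidistant fisheye: a pixel r from the principal point sees the ray r / f radians off the axis. A picture is of the moment at which its call begins. There is no depth.
- ticket.close_job(): hands the job in; it is judged then, once.
The state is a dict: "time": time; "joint_positions": joint angles; "qd": joint speeds; "joint_torque": joint torques, N m; "position": TCP position; "tool_rot": TCP orientation; "ft_force": force on the tool from outside, world axes, zero at the start; "torque": the same for the moment, N m; "grip_width": opening from 0.0 (shut) to 1.0 (fully open); "grip_force": force on a finger pad.
Only numpy, scipy, OpenCV 4.12 (cv2) and the standard library are available. Lean on these libraries where they do the work, as an engineer would, in place of code of your own. Each camera call takes 0.05 s, during which the arm holds its last target. There are 200 camera calls.

## Task

Roll-test the whole batch of tube stubs: pick each one up as it lies on the bench, lay it the same way up across the upper part of a free ramp lane and let go, and leave all of them on the ramp until the last one has been tested. Then put those that rolled down to the stop posts in the blue bin and those that stayed up on the ramp in the red bin. Last, slide the green collar over the batch post right down to its plate, and leave the other things on the bench alone.

Things in the scene. Friction and masses are not known exactly. Their poses are not given: they have to be found in the camera images.
- tube_1 (a point): dark steel tube stub lying on its side, 32 mm across, 48 mm long, 90 g; may be absent. Point: its centre; y = the tube's axis. Round, or pressed flat along one side (blunt ridges 26 to 28 mm over, centre still 16 mm up). A flattened one starts flat side down, hidden; laid that same way up it stays put on the ramp. Grip across the 32 mm; bores are plugged
- tube_2 (a point): dark steel tube stub lying on its side, 32 mm across, 48 mm long, 90 g; may be absent. Point: its centre; y = the tube's axis. Round, or pressed flat along one side (blunt ridges 26 to 28 mm over, centre still 16 mm up). A flattened one starts flat side down, hidden; laid that same way up it stays put on the ramp. Grip across the 32 mm; bores are plugged
- tube_3 (a point): dark steel tube stub lying on its side, 32 mm across, 48 mm long, 90 g; may be absent. Point: its centre; y = the tube's axis. Round, or pressed flat along one side (blunt ridges 26 to 28 mm over, centre still 16 mm up). A flattened one starts flat side down, hidden; laid that same way up it stays put on the ramp. Grip across the 32 mm; bores are plugged
- tube_4 (a point): dark steel tube stub lying on its side, 32 mm across, 48 mm long, 90 g; may be absent. Point: its centre; y = the tube's axis. Round, or pressed flat along one side (blunt ridges 26 to 28 mm over, centre still 16 mm up). A flattened one starts flat side down, hidden; laid that same way up it stays put on the ramp. Grip across the 32 mm; bores are plugged
- tube_5 (a point): dark steel tube stub lying on its side, 32 mm across, 48 mm long, 90 g; may be absent. Point: its centre; y = the tube's axis. Round, or pressed flat along one side (blunt ridges 26 to 28 mm over, centre still 16 mm up). A flattened one starts flat side down, hidden; laid that same way up it stays put on the ramp. Grip across the 32 mm; bores are plugged
- tube_6 (a point): dark steel tube stub lying on its side, 32 mm across, 48 mm long, 90 g; may be absent. Point: its centre; y = the tube's axis. Round, or pressed flat along one side (blunt ridges 26 to 28 mm over, centre still 16 mm up). A flattened one starts flat side down, hidden; laid that same way up it stays put on the ramp. Grip across the 32 mm; bores are plugged
- ramp: fixed white steel ramp with yellow lane strips, 220 mm in x, 252 mm in y, falling 14 degrees from its far end (+x, surface 75 mm up) to its foot (-x, surface 20 mm up). Origin: centre of its footprint on the bench. Lanes at y = -93, -31, 31, 93 mm, 58 mm clear between 5 mm high strips. A round stub rolls to the foot in about a second
- lane_1 (a point): middle of lane 1 (counted from -y) on the ramp's surface, 64 mm above the bench, 65 mm uphill of the ramp's centre; ramp's axes. A stub laid here lies along y, centre 16.5 mm above. 22 mm high stop posts at the foot leave a 32 mm gap in mid-lane, where a finger passes beyond the stub; a stub against them has its centre at x = -89 mm, 41 mm up, in the ramp's frame
- lane_2 (a point): middle of lane 2 (counted from -y) on the ramp's surface, 64 mm above the bench, 65 mm uphill of the ramp's centre; ramp's axes. A stub laid here lies along y, centre 16.5 mm above. 22 mm high stop posts at the foot leave a 32 mm gap in mid-lane, where a finger passes beyond the stub; a stub against them has its centre at x = -89 mm, 41 mm up, in the ramp's frame
- lane_3 (a point): middle of lane 3 (counted from -y) on the ramp's surface, 64 mm above the bench, 65 mm uphill of the ramp's centre; ramp's axes. A stub laid here lies along y, centre 16.5 mm above. 22 mm high stop posts at the foot leave a 32 mm gap in mid-lane, where a finger passes beyond the stub; a stub against them has its centre at x = -89 mm, 41 mm up, in the ramp's frame
- lane_4 (a point): middle of lane 4 (counted from -y) on the ramp's surface, 64 mm above the bench, 65 mm uphill of the ramp's centre; ramp's axes. A stub laid here lies along y, centre 16.5 mm above. 22 mm high stop posts at the foot leave a 32 mm gap in mid-lane, where a finger passes beyond the stub; a stub against them has its centre at x = -89 mm, 41 mm up, in the ramp's frame
- good_bin: fixed blue open box for round tubes, 160 x 125 mm outside, 55 mm high, walls and floor 5 mm. Origin: under its centre, on the bench; x along the 160 mm side
- scrap_bin: fixed red open box for flattened tubes, 160 x 125 mm outside, 55 mm high, walls and floor 5 mm. Origin: under its centre, on the bench; x along the 160 mm side
- collar (a point): green plastic batch collar (ring) lying flat on the bench, 48 mm outside, 23 mm bore, 28 mm high, 60 g. Point: its centre, half-way up; z is its axis
- post_foot (a point): batch post: a fixed dark steel plate 80 x 80 x 8 mm with an upright bright shaft 18 mm thick that rises 52 mm above the plate. Point: on the shaft's axis at the plate's top; z up. A collar fully home rests on the plate, its centre 14 mm above this point
- bottle: an empty clear drink bottle with a blue cap, a bystander. Origin: under its middle
- hammer: a hammer, a bystander. Origin: under its middle
- brush: a brush, a bystander. Origin: under its middle
- welded_stub: a small plate with an upright tube welded on, a bystander. Origin: under its middle
- pipe_piece: a standing piece of wide pipe, 80 mm across, a bystander. Origin: under its middle
- magnet: a red angle magnet, a bystander. Origin: under its middle
- angle_offcut: a small dark angle-iron offcut, a bystander. Origin: under its middle
There are look-alikes about, which are no part of the job. Leave any purple look-alike of the part that bears tube_2 alone.

How it is judged:
On the way, in this order (a step that is already met when the one before it is completed fails the run):
1. all the tube stubs lie released on the ramp at one time: the round ones rolled down to the stop posts, the flattened ones still on the upper half (x of tube_1 in the frame of ramp between -0.105 and -0.065 m and y of tube_1 in the frame of ramp between -0.124 and 0.124 m and z of tube_1 in the frame of ramp between 0.02 and 0.1 m and contact force between the fingers and tube_1 below 0.3 N and linear speed of each of tube_1, tube_2, tube_3, tube_4, tube_5, tube_6 below 0.03 m/s and x of tube_2 in the frame of ramp between 0 and 0.105 m and y of tube_2 in the frame of ramp between -0.124 and 0.124 m and z of tube_2 in the frame of ramp between 0.02 and 0.1 m and contact force between the fingers and tube_2 below 0.3 N and x of tube_3 in the frame of ramp between 0 and 0.105 m and y of tube_3 in the frame of ramp between -0.124 and 0.124 m and z of tube_3 in the frame of ramp between 0.02 and 0.1 m and contact force between the fingers and tube_3 below 0.3 N and x of tube_4 in the frame of ramp between -0.105 and -0.065 m and y of tube_4 in the frame of ramp between -0.124 and 0.124 m and z of tube_4 in the frame of ramp between 0.02 and 0.1 m and contact force between the fingers and tube_4 below 0.3 N and x of tube_5 in the frame of ramp between -0.105 and -0.065 m and y of tube_5 in the frame of ramp between -0.124 and 0.124 m and z of tube_5 in the frame of ramp between 0.02 and 0.1 m and contact force between the fingers and tube_5 below 0.3 N and x of tube_6 in the frame of ramp between 0 and 0.105 m and y of tube_6 in the frame of ramp between -0.124 and 0.124 m and z of tube_6 in the frame of ramp between 0.02 and 0.1 m and contact force between the fingers and tube_6 below 0.3 N), for 0.2 s.
2. all the round stubs lie in the blue bin and all the flattened ones in the red bin, released (x of tube_1 in the frame of good_bin between -0.075 and 0.075 m and y of tube_1 in the frame of good_bin between -0.0575 and 0.0575 m and z of tube_1 in the frame of good_bin between 0 and 0.055 m and contact force between the fingers and tube_1 below 0.3 N and linear speed of each of tube_1, tube_2, tube_3, tube_4, tube_5, tube_6 below 0.05 m/s and x of tube_2 in the frame of scrap_bin between -0.075 and 0.075 m and y of tube_2 in the frame of scrap_bin between -0.0575 and 0.0575 m and z of tube_2 in the frame of scrap_bin between 0 and 0.055 m and contact force between the fingers and tube_2 below 0.3 N and x of tube_3 in the frame of scrap_bin between -0.075 and 0.075 m and y of tube_3 in the frame of scrap_bin between -0.0575 and 0.0575 m and z of tube_3 in the frame of scrap_bin between 0 and 0.055 m and contact force between the fingers and tube_3 below 0.3 N and x of tube_4 in the frame of good_bin between -0.075 and 0.075 m and y of tube_4 in the frame of good_bin between -0.0575 and 0.0575 m and z of tube_4 in the frame of good_bin between 0 and 0.055 m and contact force between the fingers and tube_4 below 0.3 N and x of tube_5 in the frame of good_bin between -0.075 and 0.075 m and y of tube_5 in the frame of good_bin between -0.0575 and 0.0575 m and z of tube_5 in the frame of good_bin between 0 and 0.055 m and contact force between the fingers and tube_5 below 0.3 N and x of tube_6 in the frame of scrap_bin between -0.075 and 0.075 m and y of tube_6 in the frame of scrap_bin between -0.0575 and 0.0575 m and z of tube_6 in the frame of scrap_bin between 0 and 0.055 m and contact force between the fingers and tube_6 below 0.3 N), for 0.2 s.
3. the green collar is slid down the batch post onto its plate and released (horizontal distance between collar and post_foot below 0.005 m and z of collar in the frame of post_foot below 0.018 m and angle between collar's own z axis and vertical below 0.12 rad and contact force between the fingers and collar below 0.3 N), for 0.2 s.
At the end, for the whole second after the job is handed in: Every round stub lies inside the blue bin and every flattened one inside the red bin (centres inside the walls and below the rim), at rest; the green collar is round the post, level, at most 4 mm above its plate; nothing is held (all of step 2 and all of step 3); the robot touches nothing.
It fails at once if another thing on the bench (bottle, hammer, brush, welded plate, pipe, magnet, angle offcut) is moved more than 40 mm (distance of any of bottle, hammer, brush, welded_stub, pipe_piece, magnet, angle_offcut from where it was at the start of the episode above 0.04 m).
Of tube_1, tube_2, tube_3, tube_4, tube_5, tube_6 only 3 to 4 are there at a start; the rules pass over those that are not, and their reading is None.
At some moment in a run one of collar, tube_1, tube_2, tube_3, tube_4, tube_5, tube_6 may be knocked a few centimetres aside while the robot is not near it.
Once in a run the grip may slacken for a moment while it holds something.
It also fails if it takes over 210 s, if anything falls off the work surface, if the arm or the gripper's body presses on something with over 40 N, if the wrist force passes 120 N, or if a joint passes its speed limit or range.

## Working session

There is one attempt and no reset: what is moved stays moved. The work goes in short steps, Python scripts to look and compute and a tool call to move; the robot and the scene stay as the last step left them, time stands still between calls to the robot, and variables do not carry over. Pictures are saved under pics/ and viewed, at most 14 in all, crops included, and the job is handed in when it is done.

Besides the shell and the picture viewer there is one more tool, called after ">>>" as a command line: name --argument value ..., lists and objects as JSON in quotes. jog_arm: Moves the arm, as the interface text tells. Its arguments: {"type":"object","properties":{"rows":{"type":"string"},"force":{"type":"number"}},"required":["rows"]}

```bash
mkdir -p pics; ls
cat > h.py <<'E'
import sys; sys.path.insert(0,'.')
import numpy as np, cv2, pickle
from scipy.spatial.transform import Rotation as R
from bench import ctrl, imaging, ticket
def rot(o):
    o=np.array(o,float)
    return o if o.shape==(3,3) else (R.from_rotvec(o).as_matrix() if o.size==3 else R.from_quat(o).as_matrix())
def shot(cam,name):
    d=imaging.get_image(cam); cv2.imwrite(f'pics/{name}.png',d['img']); pickle.dump((cam,d),open(f'pics/{name}.pkl','wb')); return d
def ray(name,u,v):
    cam,d=pickle.load(open(f'pics/{name}.pkl','rb'))
    f=d['img'].shape[0]/2/np.tan(np.radians(d['vertical_fov'])/2)
    x=np.array([u-d['cx'],v-d['cy']])
    if cam=='wrist':
        r=np.linalg.norm(x); t=r/f; c=np.r_[x/max(r,1e-9)*np.sin(t),np.cos(t)]
    else: c=np.r_[x/f,1]; c/=np.linalg.norm(c)
    return np.array(d['origin']),rot(d['orientation'])@c
def onz(name,u,v,z):
    o,r=ray(name,u,v); return o+r*(z-o[2])/r[2]
def tri(*a):
    A=np.zeros((3,3));b=np.zeros(3)
    for n,u,v in a:
        o,r=ray(n,u,v);P=np.eye(3)-np.outer(r,r);A+=P;b+=P@o
    return np.linalg.solve(A,b)
def proj(name,p):
    cam,d=pickle.load(open(f'pics/{name}.pkl','rb'))
    f=d['img'].shape[0]/2/np.tan(np.radians(d['vertical_fov'])/2)
    c=rot(d['orientation']).T@(np.array(p)-d['origin'])
    if cam=='wrist':
        s=np.hypot(c[0],c[1]);t=np.arctan2(s,c[2]);return np.array([d['cx'],d['cy']])+f*t*c[:2]/s
    return np.array([d['cx'],d['cy']])+f*c[:2]/c[2]
def go(x,y,z,yaw):
    """tool-frame shift (cm) and turn to reach TCP x,y,z pointing down, tool y-axis (closing line) at world angle yaw (mod pi)"""
    s=ctrl.get_state(); M=rot(s['tool_rot']); p=np.array(s['position'])
    best=None
    for k in (0,np.pi,-np.pi):
        Y=np.array([np.cos(yaw+k),np.sin(yaw+k),0]);Z=np.array([0,0,-1.]);X=np.cross(Y,Z)
        w=R.from_matrix(M.T@np.c_[X,Y,Z]).as_rotvec()
        if best is None or np.linalg.norm(w)<np.linalg.norm(best): best=w
    print('shift cm',np.round(M.T@(np.array([x,y,z])-p)*100,2),'turn',np.round(best,3),'q7',round(s['joint_positions'][6],2))
E
python3 - <<'E'
from h import *
s=ctrl.get_state(); print({k:np.round(v,3) for k,v in s.items()})
a=[]
for c in('scene','side','wrist'):
    d=shot(c,c+'0');print(c,d['vertical_fov'],d['cx'],d['cy'],d['origin'],d['orientation'])
E
```

```text
pics
{'time': np.float64(0.0), 'joint_positions': array([ 1.141,  0.322, -0.07 ,  1.452,  0.023,  1.371, -0.057]), 'qd': array([-0.001, -0.001,  0.001, -0.001,  0.001, -0.   ,  0.   ]), 'joint_torque': array([-1.0000e-03, -4.9129e+01, -4.0400e-01, -3.1252e+01, -6.4000e-02,
        4.4000e-02,  0.0000e+00]), 'position': array([ 0.279, -0.587,  0.221]), 'tool_rot': array([-3.063e+00, -6.910e-01,  1.000e-03]), 'ft_force': array([-0.062, -0.105,  0.183]), 'torque': array([ 0.03 ,  0.013, -0.008]), 'grip_force': np.float64(0.0), 'grip_width': np.float64(0.998)}
scene 42.086263215644344 283.91898893207866 212.71380547311725 [ 1.51444856 -0.89003551  1.49235321] [-2.26024364 -0.95506682  0.37132432]
side 47.67607309694898 276.89827889952875 204.69186012164488 [0.32562105 1.04616756 0.74240384] [-0.3563441   2.60381923 -1.48468089]
wrist 65.70646984690485 281.06197583194404 209.89317027624233 [ 0.33931088 -0.55757056  0.38305998] [ 2.47497658 -1.56437449 -0.19611255]
```

View pics/scene0.png

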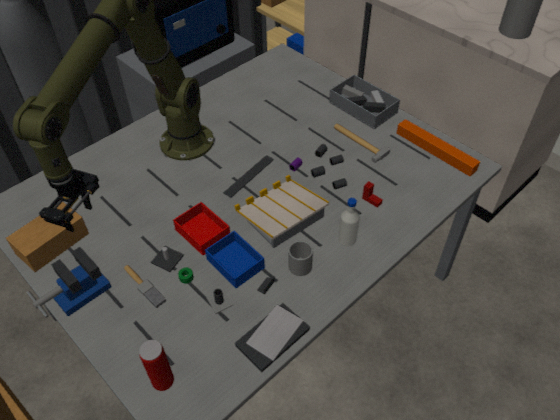

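View pics/side0.png

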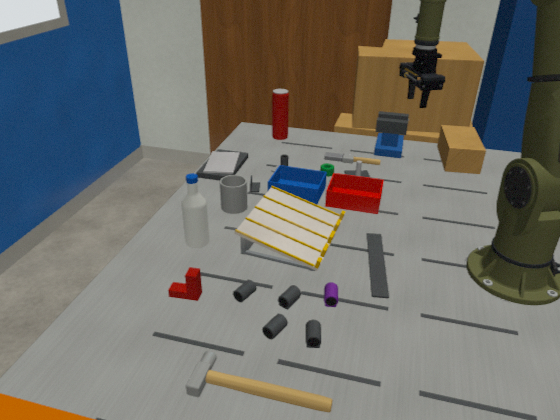

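Scene view: four dark stubs at about (321,151), (336,160), (318,172), (340,184); purple look-alike (296,163); ramp (282,207); red bin (202,227); blue bin (235,258); post (166,258); collar (186,275). In the side view the stubs are at (245,291), (289,296), (275,326), (314,333).

Run:
```python
from h import *
a=cv2.imread('pics/scene0.png');b=cv2.imread('pics/side0.png')
def c(i,x,y,w,h,s): return cv2.resize(i[y:y+h,x:x+w],None,fx=s,fy=s,interpolation=cv2.INTER_CUBIC)
top=np.hstack([c(a,280,140,80,60,5),c(b,225,275,106,80,400/106)[:300]])
bot=np.hstack([c(a,145,170,200,150,2),c(b,230,135,200,150,2)])
cv2.imwrite('pics/c1.png',np.vstack([cv2.resize(top,(800,300)),bot]))
for n,m in [((321,151),(314,333)),((336,160),(275,326)),((318,172),(289,296)),((340,184),(245,291)),((296,163),(331,294)),((186,275),(327,169))]:
    print(np.round(tri(('scene0',)+n,('side0',)+m),3), np.round(onz('scene0',*n,.016),3))
```

```text
[0.433 0.342 0.014] [0.437 0.341 0.016]
[0.514 0.345 0.016] [0.514 0.345 0.016]
[0.509 0.246 0.015] [0.511 0.246 0.016]
[0.611 0.258 0.015] [0.614 0.258 0.016]
[0.418 0.218 0.019] [0.416 0.221 0.016]
[ 0.54  -0.413  0.017] [ 0.541 -0.413  0.016]
```

View pics/c1.png

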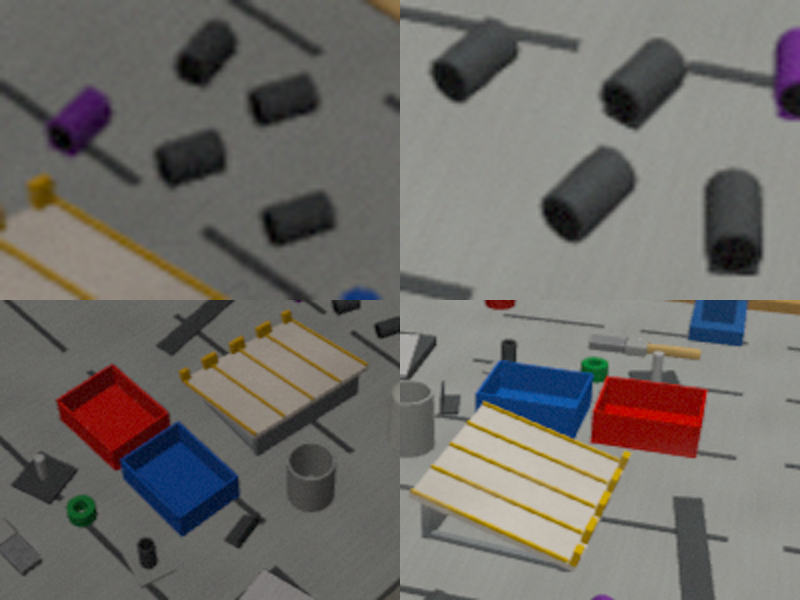

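Crops: the ramp's foot with posts runs from (237,207) to (288,179), its top edge from (272,240) to (327,202). Stubs lie with clear axes.

Run:
```python
from h import *
def L(u,v,z,o=(145,170),y0=300,s=2): return np.round(onz('scene0',o[0]+u/s,o[1]+(v-y0)/s,z),3)
print('ramp foot',L(187,383,.02),L(288,322,.02),'top',L(365,366,.075),L(257,433,.075))
print('red',L(58,405,.055),L(112,368,.055),L(170,425,.055),L(118,450,.055))
print('blue',L(124,475,.055),L(180,426,.055),L(238,482,.055),L(183,515,.055))
print('post top',L(40,457,.06),'base',L(42,479,.008),'collar',L(82,510,.014))
S=lambda u,v,z:np.round(onz('scene0',280+u/5,140+v/5,z),3)
for n,a,b in [('A',(193,62),(222,42)),('B',(260,103),(310,95)),('C',(165,162),(218,152)),('D',(270,222),(327,211))]:
    p,q=S(*a,.016),S(*b,.016);d=q-p;print(n,p,q,'ang',np.arctan2(d[1],d[0]))
```

```text
ramp foot [ 0.453 -0.109  0.02 ] [0.471 0.129 0.02 ] top [0.682 0.111 0.075] [ 0.659 -0.128  0.075]
red [ 0.361 -0.321  0.055] [ 0.358 -0.2    0.055] [ 0.531 -0.211  0.055] [ 0.511 -0.308  0.055]
blue [ 0.559 -0.334  0.055] [ 0.544 -0.2    0.055] [ 0.7   -0.21   0.055] [ 0.687 -0.316  0.055]
post top [ 0.436 -0.412  0.06 ] base [ 0.437 -0.42   0.008] collar [ 0.54  -0.412  0.014]
A [0.436 0.328 0.016] [0.436 0.362 0.016] ang 1.5707963267948966
B [0.506 0.331 0.016] [0.527 0.366 0.016] ang 1.0303768265243118
C [0.499 0.23  0.016] [0.52  0.267 0.016] ang 1.0545656561831485
D [0.6   0.24  0.016] [0.622 0.28  0.016] ang 1.0679531158670357
```

```bash
cat >> h.py <<'E'
PSI=-0.087; RC=np.array([.566,.001])
def pose(x,y,z,yaw,tilt=0,psi=None,M=None):
    """TCP rot: tool z down (or along -ramp normal if tilt), tool y near world angle yaw mod pi, closest to M"""
    psi=PSI if psi is None else psi
    n=np.array([-np.sin(tilt)*np.cos(psi),-np.sin(tilt)*np.sin(psi),np.cos(tilt)])
    best=None
    for k in (0,np.pi):
        Y=np.array([np.cos(yaw+k),np.sin(yaw+k),0]);Y-=n*(Y@n)/1;Y/=np.linalg.norm(Y);Z=-n
        Q=np.c_[np.cross(Y,Z),Y,Z]
        a=np.linalg.norm(R.from_matrix(M.T@Q).as_rotvec())
        if best is None or a<best[0]: best=(a,Q)
    return np.array([x,y,z]),best[1]
def plan(*wps,st=None,mm=.06,ang=.18):
    """wps: (x,y,z,yaw,tilt,grip[,hold rows]); prints rows"""
    s=ctrl.get_state(); p=np.array(s['position']);M=rot(s['tool_rot'])
    out=[]
    for w in wps:
        q,Q=pose(*w[:5],M=M)
        rv=R.from_matrix(M.T@Q).as_rotvec(); d=q-p
        n=max(1,int(np.ceil(max(np.linalg.norm(d)/mm,np.linalg.norm(rv)/ang))))
        step=R.from_rotvec(rv/n).as_matrix()
        for i in range(n):
            out.append((M.T@d/n*100,rv/n,w[5])); M=M@step
        p=q
        out+= [(np.zeros(3),np.zeros(3),w[5])]*(w[6] if len(w)>6 else 0)
    t=[' '.join(f'{v:.2f}'.rstrip('0').rstrip('.').replace('-0','-0') if abs(v)>=.005 else '0' for v in a)+' '+' '.join(f'{v:.3f}'.rstrip('0').rstrip('.') if abs(v)>=.0005 else '0' for v in b)+f' {g:g}' for a,b,g in out]
    for i in range(0,len(t),5): print('; '.join(t[i:i+5]))
E
python3 - <<'E'
from h import *
M=rot(ctrl.get_state()['tool_rot']);print(np.round(M,2))
for n,a,b in [('bottle cap',(351,203),(192,178)),('bottle base',(349,240),(197,240)),('pipe',(300,249),(234,182)),('magnet',(368,186),(193,275))]: print(n,tri(('scene0',)+a,('side0',)+b).round(3))
plan((.46,-.35,.26,-.3,0,-1),(.53,0,.3,0,0,-1))
plan((.46,-.35,.26,-.3,0,-1),(.53,0,.3,0,0,-1),(.5,.25,.3,0,0,-1))
E
```

```text
[[ 0.9   0.43 -0.  ]
 [ 0.43 -0.9   0.  ]
 [-0.   -0.   -1.  ]]
bottle cap [0.803 0.083 0.192]
bottle base [0.808 0.086 0.003]
pipe [ 0.765 -0.109  0.088]
magnet [0.72  0.288 0.062]
4.42 -2.27 -0.64 0 0 -0.138 -1; 4.69 -1.64 -0.64 0 0 -0.138 -1; 4.87 -0.98 -0.64 0 0 -0.138 -1; 4.96 -0.3 -0.64 0 0 -0.138 -1; 4.95 0.38 -0.64 0 0 -0.138 -1
4.85 1.06 -0.64 0 0 -0.138 -1; 5.92 -0.61 -0.67 0 0 -0.05 -1; 5.94 -0.31 -0.67 0 0 -0.05 -1; 5.95 -0.02 -0.67 0 0 -0.05 -1; 5.94 0.28 -0.67 0 0 -0.05 -1
5.92 0.58 -0.67 0 0 -0.05 -1; 5.88 0.87 -0.67 0 0 -0.05 -1
4.42 -2.27 -0.64 0 0 -0.138 -1; 4.69 -1.64 -0.64 0 0 -0.138 -1; 4.87 -0.98 -0.64 0 0 -0.138 -1; 4.96 -0.3 -0.64 0 0 -0.138 -1; 4.95 0.38 -0.64 0 0 -0.138 -1
4.85 1.06 -0.64 0 0 -0.138 -1; 5.92 -0.61 -0.67 0 0 -0.05 -1; 5.94 -0.31 -0.67 0 0 -0.05 -1; 5.95 -0.02 -0.67 0 0 -0.05 -1; 5.94 0.28 -0.67 0 0 -0.05 -1
5.92 0.58 -0.67 0 0 -0.05 -1; 5.88 0.87 -0.67 0 0 -0.05 -1; 5 -0.6 0 0 0 0 -1; 5 -0.6 0 0 0 0 -1; 5 -0.6 0 0 0 0 -1
5 -0.6 0 0 0 0 -1; 5 -0.6 0 0 0 0 -1
```

>>> jog_arm --rows "4.4 -2.3 -0.6 0 0 -0.138 -1; 4.7 -1.6 -0.6 0 0 -0.138 -1; 4.9 -1 -0.6 0 0 -0.138 -1; 5 -0.3 -0.6 0 0 -0.138 -1; 5 0.4 -0.6 0 0 -0.138 -1" --force 40

```text
time: 0.78
position: [0.4313, -0.3873, 0.2525]
tool_rot: [-2.646, -1.693, 0.0]
ft_force: [0.8, 0.3, -0.4]
grip_width: 1.0
grip_force: 0.0
```

>>> jog_arm --rows "4.8 1 -0.6 0 0 -0.138 -1; 5.9 -0.6 -0.7 0 0 -0.05 -1; 5.9 -0.3 -0.7 0 0 -0.05 -1; 5.9 0 -0.7 0 0 -0.05 -1; 5.9 0.3 -0.7 0 0 -0.05 -1"

```text
time: 1.4
position: [0.5066, -0.1158, 0.2866]
tool_rot: [2.327, 2.11, -0.0]
ft_force: [1.1, -0.4, 0.6]
grip_width: 1.001
grip_force: 0.0
```

>>> jog_arm --rows "5.9 0.6 -0.7 0 0 -0.05 -1; 0 0 0 0 0 0 -1; 0 0 0 0 0 0 -1"

```text
time: 1.78
position: [0.5182, -0.0603, 0.2933]
tool_rot: [2.275, 2.166, -0.002]
ft_force: [-0.2, -1.2, 0.2]
grip_width: 1.001
grip_force: 0.0
```

Run:
```python
from h import *
s=ctrl.get_state();print(s['time'],np.round(s['position'],3),np.round(rot(s['tool_rot']),2)); shot('wrist','wR'); plan((.5,.2,.28,0,0,-1))
i=cv2.imread('pics/wR.png');cv2.imwrite('pics/wRb.png',cv2.resize(i,(800,600),interpolation=cv2.INTER_CUBIC))
```

```text
1.775 [ 0.518 -0.06   0.293] [[ 0.05  1.   -0.  ]
 [ 1.   -0.05 -0.  ]
 [-0.   -0.   -1.  ]]
5.2 -0.63 0.26 0 0 -0.01 -1; 5.21 -0.58 0.26 0 0 -0.01 -1; 5.21 -0.52 0.26 0 0 -0.01 -1; 5.22 -0.47 0.26 0 0 -0.01 -1; 5.22 -0.42 0.26 0 0 -0.01 -1
```

View pics/wRb.png

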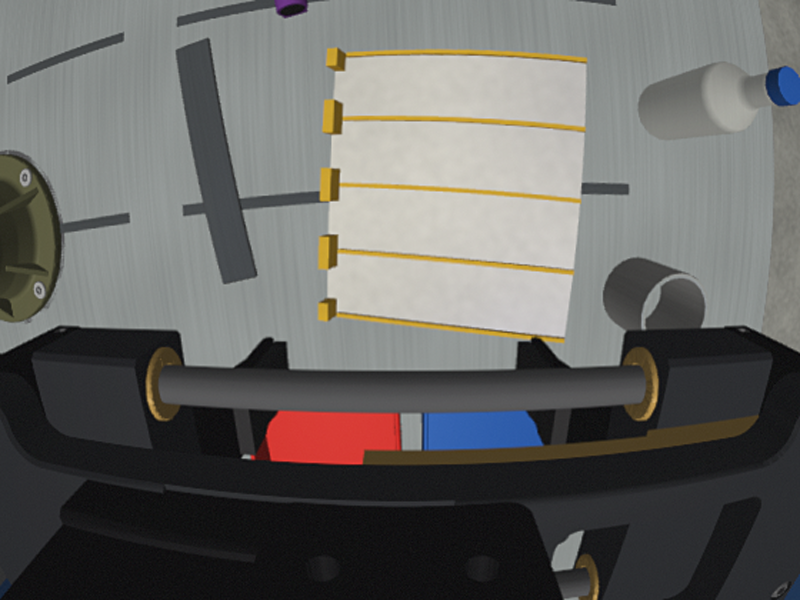

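Wrist view over the ramp: strip upper ends at (585,60)…(564,339) and foot ends at (345,54)…(335,316) in the enlarged picture; nothing stands in the lanes.

Run:
```python
from h import *
k=.7
t=np.array([onz('wR',u*k,v*k,.08)[:2] for u,v in [(586,60),(585,128),(580,200),(573,271),(564,339)]])
f=np.array([onz('wR',u*k,v*k,.027)[:2] for u,v in [(345,54),(341,118),(340,185),(338,252),(335,316)]])
print(t.round(3),f.round(3))
e=t[0]-t[4];print('yaw from top edge',np.arctan2(-e[0],e[1]),'strip yaw',[round(np.arctan2(*(a-b)[::-1]),3) for a,b in zip(t,f)], np.linalg.norm(e))
m=t.mean(0);psi=np.arctan2(-e[0],e[1]);print('centre',m-.11*np.array([np.cos(psi),np.sin(psi)]))
```

```text
[[ 0.683  0.113]
 [ 0.678  0.053]
 [ 0.671 -0.009]
 [ 0.665 -0.069]
 [ 0.66  -0.131]] [[ 0.476  0.134]
 [ 0.47   0.073]
 [ 0.466  0.01 ]
 [ 0.459 -0.052]
 [ 0.452 -0.114]]
yaw from top edge -0.0961119398046698 strip yaw [np.float64(-0.101), np.float64(-0.094), np.float64(-0.091), np.float64(-0.085), np.float64(-0.081)] 0.24507433683716373
centre [0.56204183 0.00210681]
```

>>> jog_arm --rows "5 -0.6 0.3 0 0 -0.01 -1; 5 -0.6 0.3 0 0 -0.01 -1; 5 -0.5 0.3 0 0 -0.01 -1; 5 -0.5 0.3 0 0 -0.01 -1; 5 -0.4 0.3 0 0 -0.01 -1"

```text
time: 2.45
position: [0.5003, 0.1901, 0.2781]
tool_rot: [2.225, 2.217, -0.001]
ft_force: [1.4, 0.6, 0.3]
grip_width: 1.001
grip_force: 0.0
```

>>> jog_arm --rows "0 0 0 0 0 0 -1; 0 0 0 0 0 0 -1"

```text
time: 2.7
position: [0.5004, 0.1887, 0.278]
tool_rot: [2.223, 2.219, -0.002]
ft_force: [-0.2, -0.4, 0.7]
grip_width: 1.002
grip_force: 0.0
```

Run:
```python
from h import *
s=ctrl.get_state();print(s['time'],np.round(s['position'],3)); shot('wrist','wT')
i=cv2.imread('pics/wT.png');cv2.imwrite('pics/wTb.png',cv2.resize(i,(800,600),interpolation=cv2.INTER_CUBIC))
```

```text
2.7 [0.5   0.189 0.278]
```

View pics/wTb.png

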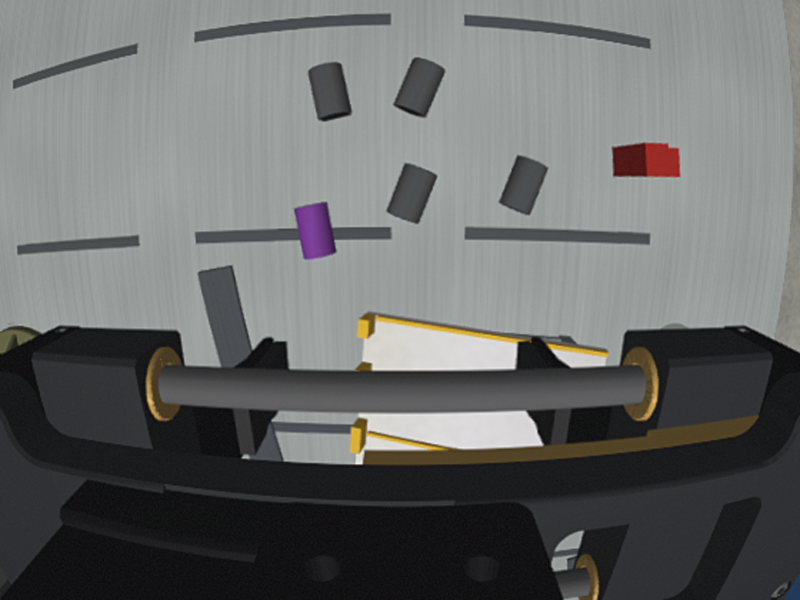

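Wrist view over the tubes: A about (330,92), B (420,87), C (412,193), D (524,184) in the enlarged picture; purple at (315,230); magnet at (645,160).

```bash
sed -i 's/^PSI=.*/PSI=-0.092; RC=np.array([.564,.0015])/' h.py
cat >> h.py <<'E'
def lane(i,lx=.062,h=.004):
    "TCP xyz for tube laid in lane i with TCP h above surface (normal), tilt 14deg; tube centre projects to lx"
    ly=[-.093,-.031,.031,.093][i-1]; c,s=np.cos(PSI),np.sin(PSI)
    sz=.0475+lx*np.tan(np.radians(14)); n=np.array([-np.sin(.2443),0,np.cos(.2443)])
    l=np.array([lx,ly,sz])+n*h
    return RC[0]+c*l[0]-s*l[1],RC[1]+s*l[0]+c*l[1],l[2]
E
python3 - <<'E'
from h import *
T=dict(A=[(309,68),(340,63),(351,116),(322,121)],B=[(411,59),(445,68),(427,115),(395,104)],C=[(404,165),(437,177),(417,222),(388,211)],D=[(519,156),(547,166),(529,213),(501,203)])
for n,q in T.items():
    P=np.array([onz('wT',u*.7,v*.7,.016)[:2] for u,v in q]);a=P[:2].mean(0);b=P[2:].mean(0);d=a-b
    print(n,P.mean(0).round(4),'axis',np.arctan2(d[1],d[0]).round(3),'len',np.linalg.norm(d).round(3),'w',np.linalg.norm(P[0]-P[1]).round(3))
for i in (1,2,3,4): print(i,np.round(lane(i),4))
ax={'A':(330,92),'B':(420,87),'C':(412,193),'D':(524,184)}
sc={'A':(321,151),'B':(336,160),'C':(318,172),'D':(340,184)}
for n in ax: print(n,tri(('wT',ax[n][0]*.7,ax[n][1]*.7),('scene0',)+sc[n]).round(3))
E
```

```text
A [0.4366 0.344 ] axis 1.788 len 0.053 w 0.029
B [0.5173 0.3475] axis 1.232 len 0.047 w 0.032
C [0.5099 0.248 ] axis 1.197 len 0.045 w 0.032
D [0.6141 0.2587] axis 1.215 len 0.048 w 0.028
1 [ 0.6162 -0.0967  0.0668]
2 [ 0.6219 -0.035   0.0668]
3 [0.6276 0.0268 0.0668]
4 [0.6333 0.0885 0.0668]
A [0.435 0.344 0.013]
B [0.517 0.345 0.018]
C [0.51  0.248 0.013]
D [0.614 0.259 0.015]
```

Run:
```python
from h import *
plan((.614,.2587,.09,-.36,0,-.3,1))
```

```text
1.77 2.83 4.7 0 0 0.089 -0.3; 2.02 2.66 4.7 0 0 0.089 -0.3; 2.25 2.47 4.7 0 0 0.089 -0.3; 2.46 2.26 4.7 0 0 0.089 -0.3; 0 0 0 0 0 0 -0.3
```

>>> jog_arm --rows "1.8 2.8 4.7 0 0 0.09 -0.3; 2 2.7 4.7 0 0 0.09 -0.3; 2.2 2.5 4.7 0 0 0.09 -0.3; 2.5 2.3 4.7 0 0 0.09 -0.3; 0 0 0 0 0 0 -0.3"

```text
time: 3.38
position: [0.6126, 0.2582, 0.0833]
tool_rot: [-2.583, -1.783, 0.017]
ft_force: [-0.8, 0.8, 0.3]
grip_width: 0.662
grip_force: 0.0
```

Run:
```python
from h import *
s=ctrl.get_state();print(s['position'],s['grip_width'])
x,y,z=lane(4,h=.05)
plan((.614,.2587,.004,-.36,0,-.3,1),(.614,.2587,.004,-.36,0,1,3),(.614,.2587,.15,-.36,0,1),(x,y,.16,PSI,.2443,1,1))
shot('wrist','wD')
```

```text
[0.61260894 0.25816585 0.08334422] 0.6615354125027268
0.08 0.09 3.97 -0.004 0.004 -0.001 -0.3; 0.06 0.07 3.97 -0.004 0.004 -0.001 -0.3; 0 0 0 0 0 0 -0.3; 0 0 0 0 0 0 1; 0 0 0 0 0 0 1
0 0 0 0 0 0 1; 0 0 0 0 0 0 1; 0 0 -4.87 0 0 0 1; 0 0 -4.87 0 0 0 1; 0 0 -4.87 0 0 0 1
-5.18 2.24 -0.33 -0.081 0.011 -0.089 1; -5.36 1.8 -0.23 -0.081 0.011 -0.089 1; -5.49 1.33 -0.16 -0.081 0.011 -0.089 1; 0 0 0 0 0 0 1
```

>>> jog_arm --rows "0.1 0.1 3.9 0 0 0 -0.3; 0 0 3.9 0 0 0 -0.3; 0 0 0 0 0 0 -0.3; 0 0 0 0 0 0 1; 0 0 0 0 0 0 1"

```text
time: 4.05
position: [0.6168, 0.2628, 0.0156]
tool_rot: [2.582, 1.788, 0.007]
ft_force: [-0.5, 0.9, -0.7]
grip_width: 0.506
grip_force: 0.0
```

>>> jog_arm --rows "0 0 0 0 0 0 1; 0 0 0 0 0 0 1; 0 0 -4.9 0 0 0 1; 0 0 -4.9 0 0 0 1; 0 0 -4.9 0 0 0 1"

```text
time: 4.68
position: [0.6147, 0.2623, 0.1608]
tool_rot: [-2.582, -1.79, 0.001]
ft_force: [0.9, -0.4, -0.4]
grip_width: 0.36
grip_force: 40.0
```

>>> jog_arm --rows "-5.2 2.2 -0.3 -0.08 0.01 -0.09 1; -5.4 1.8 -0.2 -0.08 0.01 -0.09 1; -5.5 1.3 -0.2 -0.08 0.01 -0.09 1; 0 0 0 0 0 0 1; 0 0 0 0 0 0 1"

```text
time: 5.3
position: [0.6226, 0.0928, 0.1696]
tool_rot: [2.178, 1.993, 0.239]
ft_force: [-0.1, 1.0, -1.0]
grip_width: 0.354
grip_force: 40.0
```

```bash
cat >> h.py <<'E'
def lay(i,nxt=None,nyaw=0):
    s=ctrl.get_state();print(np.round(s['position'],4),s['time'],s['grip_width'],s['grip_force'])
    a=lane(i,h=.005);b=lane(i,h=.07)
    w=[(*lane(i,h=.04),PSI,.2443,1),(*a,PSI,.2443,1,1),(*a,PSI,.2443,-.3,2),(*b,PSI,.2443,-.3)]
    if nxt: w+=[(*nxt,.17,nyaw,0,-.3),(*nxt,.09,nyaw,0,-.3,1)]
    plan(*w)
def pick(x,y,yaw,i):
    s=ctrl.get_state();print(np.round(s['position'],4),s['time'],s['grip_width'],s['grip_force'])
    l=lane(i)
    plan((x,y,.004,yaw,0,-.3,1),(x,y,.004,yaw,0,1,4),(x,y,.16,yaw,0,1),(l[0],l[1],.16,PSI,.2443,1,2))
E
python3 - <<'E'
from h import *
lay(4,(.51,.248),-.374)
E
```

```text
[0.6226 0.0928 0.1696] 5.3 0.3537393319883358 39.99544322490692
-0.16 -0.69 3.32 -0.002 0.001 0.002 1; -0.16 -0.7 3.32 -0.002 0.001 0.002 1; 0 0 3.5 0 0 0 1; 0 0 0 0 0 0 1; 0 0 0 0 0 0 -0.3
0 0 0 0 0 0 -0.3; 0 0 0 0 0 0 -0.3; 0 0 -3.25 0 0 0 -0.3; 0 0 -3.25 0 0 0 -0.3; 3.69 -2.71 -1.68 0.061 -0.009 0.07 -0.3
3.47 -3.06 -1.54 0.061 -0.009 0.07 -0.3; 3.23 -3.38 -1.37 0.061 -0.009 0.07 -0.3; 2.97 -3.68 -1.18 0.061 -0.009 0.07 -0.3; 0 0 4 0 0 0 -0.3; 0 0 4 0 0 0 -0.3
0 0 0 0 0 0 -0.3
```

>>> jog_arm --rows "-0.2 -0.7 3.3 0 0 0 1; -0.2 -0.7 3.3 0 0 0 1; 0 0 1.2 0 0 0 1; 0 0 0 0 0 0 1; 0 0 0 0 0 0 1"

```text
time: 5.92
position: [0.6285, 0.0894, 0.0918]
tool_rot: [2.175, 1.995, 0.242]
ft_force: [-0.1, 0.6, -1.1]
grip_width: 0.353
grip_force: 40.0
```

Run:
```python
from h import *
s=ctrl.get_state();print(np.round(s['position'],4),s['ft_force'],lane(4,h=.0145));plan((*lane(4,h=.0145),PSI,.2443,1,1))
shot('side','sL');i=cv2.imread('pics/sL.png')[120:330,180:460];cv2.imwrite('pics/sLb.png',cv2.resize(i,(800,600)))
```

```text
[0.6285 0.0894 0.0918] [-0.11666299  0.63916041 -1.05450483] (np.float64(0.630789349588743), np.float64(0.08873295372693202), np.float64(0.07702778588846326))
-0.04 -0.13 1.49 -0.001 0 0.005 1; 0 0 0 0 0 0 1
```

View pics/sLb.png

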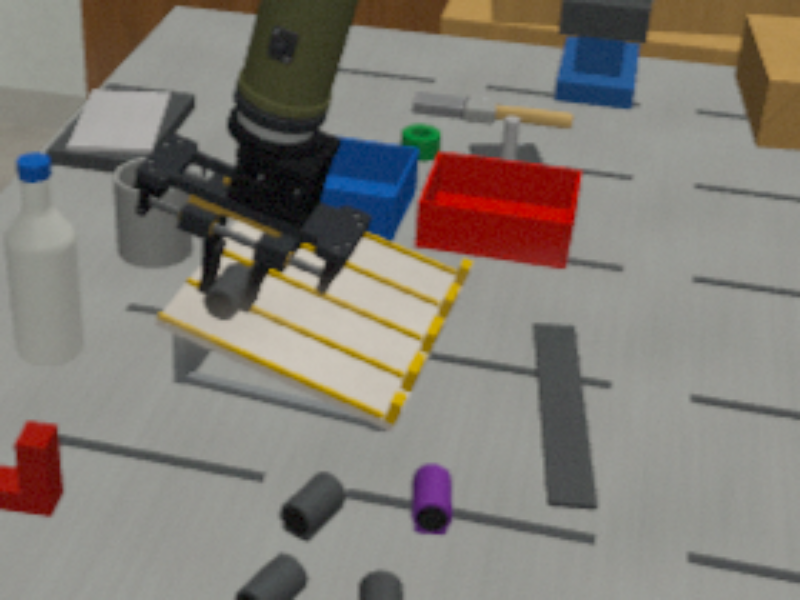

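The stub is held level with the slope, above lane 4.

>>> jog_arm --rows "0 -0.1 1.4 0 0 0 1; 0 0 0 0 0 0 1; 0 0 0 0 0 0 1"

```text
time: 6.35
position: [0.6298, 0.0886, 0.0765]
tool_rot: [2.177, 1.995, 0.24]
ft_force: [2.2, 1.9, -1.3]
grip_width: 0.355
grip_force: 40.0
```

>>> jog_arm --rows "0 0 0 0 0 0 -0.3; 0 0 0 0 0 0 -0.3; 0 0 0 0 0 0 -0.3; 0 0 -3.2 0 0 0 -0.3; 0 0 -3.2 0 0 0 -0.3"

```text
time: 6.98
position: [0.6139, 0.0892, 0.1389]
tool_rot: [2.178, 1.995, 0.237]
ft_force: [0.7, -0.9, 0.9]
grip_width: 0.649
grip_force: 0.0
```

>>> jog_arm --rows "3.7 -2.7 -1.7 0.06 -0.01 0.07 -0.3; 3.5 -3.1 -1.5 0.06 -0.01 0.07 -0.3; 3.2 -3.4 -1.4 0.06 -0.01 0.07 -0.3; 3 -3.7 -1.2 0.06 -0.01 0.07 -0.3; 0 0 3.5 0 0 0 -0.3"

```text
time: 7.6
position: [0.5065, 0.2531, 0.1458]
tool_rot: [2.583, 1.779, 0.002]
ft_force: [-0.3, -0.4, -1.2]
grip_width: 0.652
grip_force: 0.0
```

>>> jog_arm --rows "0 0 3.5 0 0 0 -0.3; 0 0 0 0 0 0 -0.3; 0 0 0 0 0 0 -0.3"

```text
time: 7.98
position: [0.5065, 0.2475, 0.1086]
tool_rot: [2.588, 1.771, -0.008]
ft_force: [-0.4, 0.3, 0.1]
grip_width: 0.649
grip_force: 0.0
```

Run:
```python
from h import *
pick(.51,.248,-.374,3)
shot('side','s2');shot('wrist','w2')
i=cv2.imread('pics/s2.png')[160:370,200:480];j=cv2.imread('pics/w2.png')
cv2.imwrite('pics/s2b.png',np.hstack([cv2.resize(i,(400,300)),cv2.resize(j,(400,300))]))
```

```text
[0.5065 0.2475 0.1086] 7.975 0.6485710494133304 0.0
0.13 0.14 5.23 0.001 0.004 0.002 -0.3; 0.11 0.15 5.23 0.001 0.004 0.002 -0.3; 0 0 0 0 0 0 -0.3; 0 0 0 0 0 0 1; 0 0 0 0 0 0 1
0 0 0 0 0 0 1; 0 0 0 0 0 0 1; 0 0 0 0 0 0 1; 0 0 -5.2 0 0 0 1; 0 0 -5.2 0 0 0 1
0 0 -5.2 0 0 0 1; -3.26 3.81 0 -0.049 0.007 -0.056 1; -3.47 3.61 0.16 -0.049 0.007 -0.056 1; -3.67 3.4 0.3 -0.049 0.007 -0.056 1; -3.85 3.17 0.44 -0.049 0.007 -0.056 1
-4.03 2.93 0.56 -0.049 0.007 -0.056 1; 0 0 0 0 0 0 1; 0 0 0 0 0 0 1
```

View pics/s2b.png

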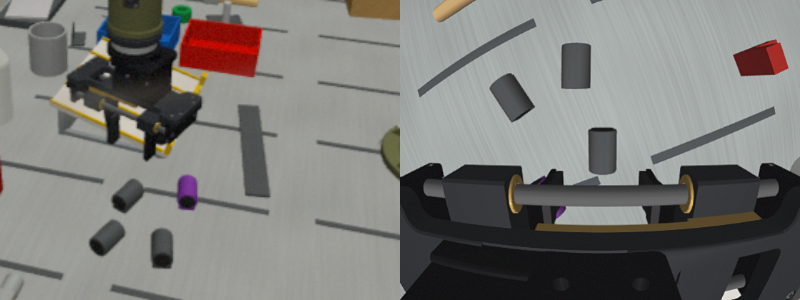

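Wrist view: stub C lies squarely in front at (602,151), A and B are still in place; the ramp is hidden by the gripper.

Run:
```python
from h import *
for u,v in [(602,151),(512,97),(576,66)]: print(onz('w2',(u-400)*1.4,v*1.4,.016).round(3))
```

```text
[0.509 0.248 0.016]
[0.437 0.345 0.016]
[0.517 0.347 0.016]
```

>>> jog_arm --rows "0.1 0.2 5.1 0 0 0 -0.3; 0.1 0.2 4.8 0 0 0 -0.3; 0 0 0 0 0 0 -0.3; 0 0 0 0 0 0 -0.3"

```text
time: 8.57
position: [0.5115, 0.2478, 0.0107]
tool_rot: [2.587, 1.771, -0.005]
ft_force: [1.1, 0.7, 0.4]
grip_width: 0.65
grip_force: 0.0
```

>>> jog_arm --rows "0 0 0 0 0 0 1; 0 0 0 0 0 0 1; 0 0 0 0 0 0 1; 0 0 0 0 0 0 1; 0 0 -5 0 0 0 1"

```text
time: 9.2
position: [0.5072, 0.2451, 0.0554]
tool_rot: [2.589, 1.773, -0.023]
ft_force: [1.4, 0.1, -0.4]
grip_width: 0.358
grip_force: 40.0
```

>>> jog_arm --rows "0 0 -5 0 0 0 1; 0 0 -5 0 0 0 1; -3.3 3.8 0 -0.05 0.007 -0.056 1; -3.5 3.6 0.2 -0.05 0.007 -0.056 1; -3.7 3.4 0.3 -0.05 0.007 -0.056 1"

```text
time: 9.82
position: [0.5813, 0.1132, 0.159]
tool_rot: [2.336, 1.913, 0.145]
ft_force: [1.2, 0.5, -0.4]
grip_width: 0.356
grip_force: 40.0
```

>>> jog_arm --rows "-3.9 3.2 0.4 -0.05 0.007 -0.056 1; -4 2.9 0.6 -0.05 0.007 -0.056 1; 0 0 0 0 0 0 1; 0 0 0 0 0 0 1; 0 0 0 0 0 0 1"

```text
time: 10.45
position: [0.6279, 0.028, 0.16]
tool_rot: [2.167, 1.99, 0.24]
ft_force: [-0.2, 0.3, -0.9]
grip_width: 0.358
grip_force: 40.0
```

```bash
sed -i 's/a=lane(i,h=.005);b=lane(i,h=.07)/a=lane(i,h=.0115);b=lane(i,h=.07)/; s/w=\[(\*lane(i,h=.04),PSI,.2443,1)/w=[(*lane(i,h=.04),PSI,.2443,1,1)/' h.py
python3 - <<'E'
from h import *
lay(3,(.517,.347),-.345)
d=shot('scene','s3');i=d['img'][130:280,220:420];cv2.imwrite('pics/s3b.png',cv2.resize(i,(800,600)))
E
```

```text
[0.6279 0.028  0.16  ] 10.45 0.3582157264151198 39.99963104724884
-0.07 -2.3 5.42 0.006 0.007 0.008 1; 0 0 0 0 0 0 1; 0 0 2.85 0 0 0 1; 0 0 0 0 0 0 1; 0 0 0 0 0 0 -0.3
0 0 0 0 0 0 -0.3; 0 0 0 0 0 0 -0.3; 0 0 -5.85 0 0 0 -0.3; 5.15 -1.84 -1.13 0.04 -0.005 0.042 -0.3; 5.06 -2.1 -1.08 0.04 -0.005 0.042 -0.3
4.96 -2.35 -1.01 0.04 -0.005 0.042 -0.3; 4.85 -2.6 -0.94 0.04 -0.005 0.042 -0.3; 4.73 -2.84 -0.85 0.04 -0.005 0.042 -0.3; 4.6 -3.06 -0.76 0.04 -0.005 0.042 -0.3; 0 0 4 0 0 0 -0.3
0 0 4 0 0 0 -0.3; 0 0 0 0 0 0 -0.3
```

View pics/s3b.png

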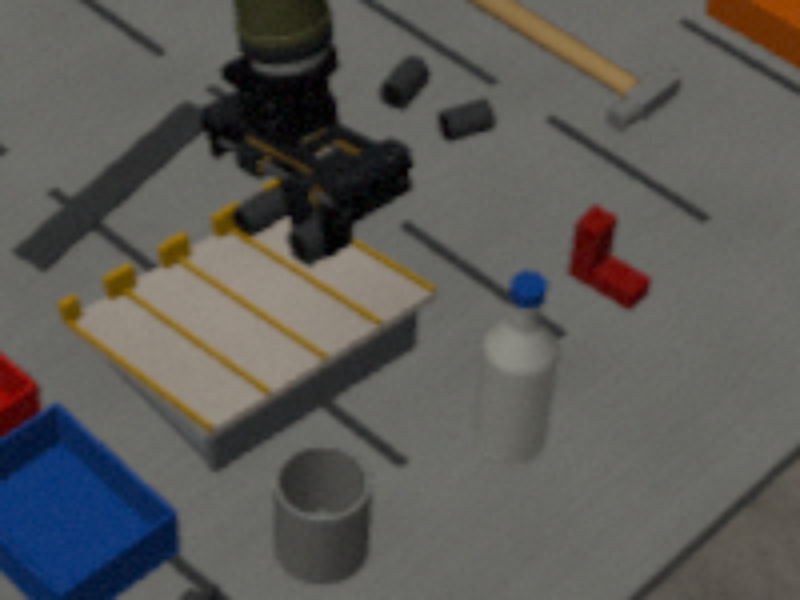

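The first stub rolled down to the posts of lane 4 (261,210); the held one (317,237) is above the ramp.

>>> jog_arm --rows "-0.1 -2.3 5.4 0.006 0.007 0.008 1; 0 0 0 0 0 0 1; 0 0 2.8 0 0 0 1; 0 0 0 0 0 0 1; 0 0 0 0 0 0 1"

```text
time: 11.12
position: [0.6272, 0.0254, 0.0768]
tool_rot: [2.181, 1.985, 0.246]
ft_force: [0.7, 0.2, 0.2]
grip_width: 0.355
grip_force: 40.0
```

>>> jog_arm --rows "0 0 0 0 0 0 -0.3; 0 0 0 0 0 0 -0.3; 0 0 0 0 0 0 -0.3; 0 0 -5.8 0 0 0 -0.3; 5.1 -1.8 -1.1 0.04 -0.005 0.042 -0.3"

```text
time: 11.75
position: [0.5995, 0.0734, 0.1412]
tool_rot: [2.256, 1.943, 0.208]
ft_force: [1.8, 1.0, -0.4]
grip_width: 0.645
grip_force: 0.0
```

>>> jog_arm --rows "5.1 -2.1 -1.1 0.04 -0.005 0.042 -0.3; 5 -2.4 -1 0.04 -0.005 0.042 -0.3; 4.8 -2.6 -0.9 0.04 -0.005 0.042 -0.3; 4.7 -2.8 -0.8 0.04 -0.005 0.042 -0.3; 4.6 -3.1 -0.8 0.04 -0.005 0.042 -0.3"

```text
time: 12.38
position: [0.5178, 0.3461, 0.1698]
tool_rot: [2.573, 1.8, 0.003]
ft_force: [0.3, -0.3, -0.1]
grip_width: 0.649
grip_force: 0.0
```

>>> jog_arm --rows "0 0 3.5 0 0 0 -0.3; 0 0 3.5 0 0 0 -0.3; 0 0 0 0 0 0 -0.3; 0 0 0 0 0 0 -0.3"

```text
time: 12.88
position: [0.5189, 0.3452, 0.1008]
tool_rot: [2.571, 1.802, 0.007]
ft_force: [0.0, 0.3, 0.6]
grip_width: 0.646
grip_force: 0.0
```

```bash
sed -i 's/,.004,yaw,0/,.010,yaw,0/g' h.py
python3 - <<'E'
from h import *
pick(.517,.347,-.345,2)
shot('side','s4');d=shot('scene','s5');i=d['img'][130:280,220:420];j=shot('wrist','w4')['img']
cv2.imwrite('pics/s4b.png',np.hstack([cv2.resize(i,(400,300)),cv2.resize(j,(400,300))]))
E
```

```text
[0.5189 0.3452 0.1008] 12.875 0.6463725978557425 0.0
0.04 -0.14 4.54 0.002 -0.001 -0.002 -0.3; 0.05 -0.13 4.54 0.002 -0.001 -0.002 -0.3; 0 0 0 0 0 0 -0.3; 0 0 0 0 0 0 1; 0 0 0 0 0 0 1
0 0 0 0 0 0 1; 0 0 0 0 0 0 1; 0 0 0 0 0 0 1; 0 0 -5 0 0 0 1; 0 0 -5 0 0 0 1
0 0 -5 0 0 0 1; -4.63 3.26 0 -0.035 0.004 -0.036 1; -4.74 3.09 0.09 -0.035 0.004 -0.036 1; -4.85 2.91 0.17 -0.035 0.004 -0.036 1; -4.95 2.73 0.25 -0.035 0.004 -0.036 1
-5.05 2.54 0.32 -0.035 0.004 -0.036 1; -5.14 2.34 0.38 -0.035 0.004 -0.036 1; -5.22 2.14 0.43 -0.035 0.004 -0.036 1; 0 0 0 0 0 0 1; 0 0 0 0 0 0 1
```

View pics/s4b.png

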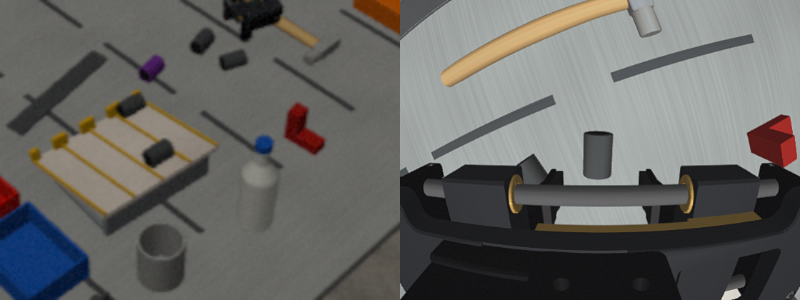

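Stub C stayed up in lane 3 (158,152) (flattened), D is at the foot of lane 4 (130,103); B is in front of the gripper at (598,155).

>>> jog_arm --rows "0 -0.1 4.5 0 0 0 -0.3; 0.1 -0.1 4.5 0 0 0 -0.3; 0 0 0 0 0 0 -0.3; 0 0 0 0 0 0 1; 0 0 0 0 0 0 1"

```text
time: 13.65
position: [0.5186, 0.3475, 0.0121]
tool_rot: [2.571, 1.802, 0.011]
ft_force: [-0.0, -0.3, 0.2]
grip_width: 0.505
grip_force: 0.0
```

>>> jog_arm --rows "0 0 0 0 0 0 1; 0 0 0 0 0 0 1; 0 0 -5 0 0 0 1; 0 0 -5 0 0 0 1; 0 0 -5 0 0 0 1"

```text
time: 14.28
position: [0.5163, 0.346, 0.1608]
tool_rot: [2.571, 1.803, 0.003]
ft_force: [0.1, 0.2, -0.3]
grip_width: 0.356
grip_force: 39.8
```

>>> jog_arm --rows "-4.6 3.3 0 -0.035 0.004 -0.036 1; -4.7 3.1 0.1 -0.035 0.004 -0.036 1; -4.8 2.9 0.2 -0.035 0.004 -0.036 1; -5 2.7 0.2 -0.035 0.004 -0.036 1; -5 2.5 0.3 -0.035 0.004 -0.036 1"

```text
time: 14.9
position: [0.5909, 0.0725, 0.1602]
tool_rot: [2.291, 1.939, 0.18]
ft_force: [0.8, 0.9, -0.8]
grip_width: 0.357
grip_force: 39.8
```

>>> jog_arm --rows "-5.1 2.3 0.4 -0.035 0.004 -0.036 1; -5.2 2.1 0.4 -0.035 0.004 -0.036 1; 0 0 0 0 0 0 1; 0 0 0 0 0 0 1; 0 0 0 0 0 0 1"

```text
time: 15.52
position: [0.6197, -0.032, 0.1606]
tool_rot: [2.177, 1.985, 0.246]
ft_force: [-0.2, 0.3, -1.5]
grip_width: 0.353
grip_force: 39.8
```

Run:
```python
from h import *
lay(2,(.437,.3445),.22)
```

```text
[ 0.6197 -0.032   0.1606] 15.525 0.35316255356700177 39.820201992988586
-0.27 -2.05 5.55 0.005 0.002 0 1; 0 0 0 0 0 0 1; 0 0 2.85 0 0 0 1; 0 0 0 0 0 0 1; 0 0 0 0 0 0 -0.3
0 0 0 0 0 0 -0.3; 0 0 0 0 0 0 -0.3; 0 0 -5.85 0 0 0 -0.3; 5.16 -2.68 -1.24 0.035 0.005 -0.044 -0.3; 5.28 -2.49 -1.13 0.035 0.005 -0.044 -0.3
5.39 -2.29 -1.01 0.035 0.005 -0.044 -0.3; 5.49 -2.08 -0.91 0.035 0.005 -0.044 -0.3; 5.58 -1.87 -0.81 0.035 0.005 -0.044 -0.3; 5.66 -1.64 -0.72 0.035 0.005 -0.044 -0.3; 5.74 -1.41 -0.64 0.035 0.005 -0.044 -0.3
0 0 4 0 0 0 -0.3; 0 0 4 0 0 0 -0.3; 0 0 0 0 0 0 -0.3
```

>>> jog_arm --rows "-0.3 -2.1 5.5 0.005 0 0 1; 0 0 0 0 0 0 1; 0 0 2.8 0 0 0 1; 0 0 0 0 0 0 1; 0 0 0 0 0 0 1"

```text
time: 16.15
position: [0.6207, -0.0366, 0.0769]
tool_rot: [2.18, 1.985, 0.243]
ft_force: [0.7, 0.0, -1.3]
grip_width: 0.355
grip_force: 39.8
```

>>> jog_arm --rows "0 0 0 0 0 0 -0.3; 0 0 0 0 0 0 -0.3; 0 0 0 0 0 0 -0.3; 0 0 -5.8 0 0 0 -0.3; 5.2 -2.7 -1.2 0.035 0.005 -0.044 -0.3"

```text
time: 16.77
position: [0.5844, 0.0146, 0.1401]
tool_rot: [2.161, 2.039, 0.21]
ft_force: [1.2, 0.3, 0.7]
grip_width: 0.644
grip_force: 0.0
```

>>> jog_arm --rows "5.3 -2.5 -1.1 0.035 0.005 -0.044 -0.3; 5.4 -2.3 -1 0.035 0.005 -0.044 -0.3; 5.5 -2.1 -0.9 0.035 0.005 -0.044 -0.3; 5.6 -1.9 -0.8 0.035 0.005 -0.044 -0.3; 5.7 -1.6 -0.7 0.035 0.005 -0.044 -0.3"

```text
time: 17.4
position: [0.4612, 0.2917, 0.1631]
tool_rot: [2.006, 2.382, 0.028]
ft_force: [0.6, -0.1, -0.8]
grip_width: 0.648
grip_force: 0.0
```

>>> jog_arm --rows "5.7 -1.4 -0.6 0.035 0.005 -0.044 -0.3; 0 0 3.5 0 0 0 -0.3; 0 0 3.5 0 0 0 -0.3; 0 0 0 0 0 0 -0.3; 0 0 0 0 0 0 -0.3"

```text
time: 18.02
position: [0.4385, 0.3443, 0.0987]
tool_rot: [1.971, 2.445, -0.008]
ft_force: [0.6, -0.4, -0.5]
grip_width: 0.649
grip_force: 0.0
```

Run:
```python
from h import *
pick(.437,.3445,.22,1)
d=shot('scene','s6');i=d['img'][130:280,220:420];j=shot('wrist','w6')['img']
cv2.imwrite('pics/s6b.png',np.hstack([cv2.resize(i,(400,300)),cv2.resize(j,(400,300))]))
```

```text
[0.4385 0.3443 0.0987] 18.025 0.6488286277780377 0.0
0.04 -0.06 4.43 -0.001 0.002 -0.003 -0.3; 0.04 -0.06 4.43 -0.001 0.002 -0.003 -0.3; 0 0 0 0 0 0 -0.3; 0 0 0 0 0 0 1; 0 0 0 0 0 0 1
0 0 0 0 0 0 1; 0 0 0 0 0 0 1; 0 0 0 0 0 0 1; 0 0 -5 0 0 0 1; 0 0 -5 0 0 0 1
0 0 -5 0 0 0 1; -5.87 0.98 0 -0.03 -0.005 0.039 1; -5.83 1.21 0.06 -0.03 -0.005 0.039 1; -5.78 1.43 0.13 -0.03 -0.005 0.039 1; -5.72 1.65 0.2 -0.03 -0.005 0.039 1
-5.65 1.86 0.28 -0.03 -0.005 0.039 1; -5.57 2.07 0.37 -0.03 -0.005 0.039 1; -5.48 2.27 0.46 -0.03 -0.005 0.039 1; -5.39 2.47 0.56 -0.03 -0.005 0.039 1; 0 0 0 0 0 0 1
0 0 0 0 0 0 1
```

View pics/s6b.png

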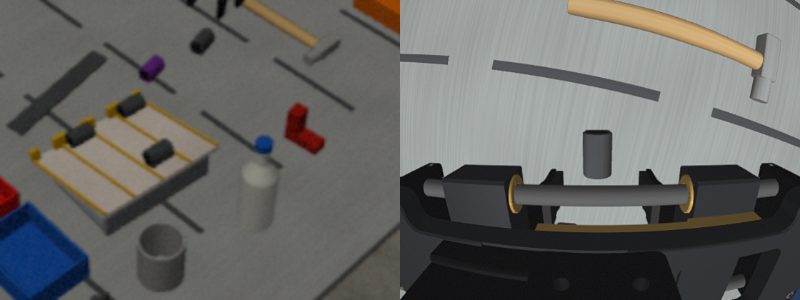

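B rolled to the foot of lane 2 (80,134); A lies squarely at (597,154).

>>> jog_arm --rows "0 -0.1 4.4 0 0 0 -0.3; 0 0 4.4 0 0 0 -0.3; 0 0 0 0 0 0 -0.3; 0 0 0 0 0 0 1; 0 0 0 0 0 0 1"

```text
time: 18.75
position: [0.4381, 0.3442, 0.0118]
tool_rot: [1.97, 2.444, -0.004]
ft_force: [0.7, 0.5, 0.8]
grip_width: 0.504
grip_force: 0.0
```

>>> jog_arm --rows "0 0 0 0 0 0 1; 0 0 0 0 0 0 1; 0 0 -5 0 0 0 1; 0 0 -5 0 0 0 1; 0 0 -5 0 0 0 1"

```text
time: 19.38
position: [0.4369, 0.3436, 0.1608]
tool_rot: [1.97, 2.445, -0.011]
ft_force: [1.5, -0.9, -0.8]
grip_width: 0.357
grip_force: 40.0
```

>>> jog_arm --rows "-5.9 1 0 -0.03 -0.005 0.039 1; -5.8 1.2 0.1 -0.03 -0.005 0.039 1; -5.8 1.4 0.1 -0.03 -0.005 0.039 1; -5.7 1.6 0.2 -0.03 -0.005 0.039 1; -5.7 1.9 0.3 -0.03 -0.005 0.039 1"

```text
time: 20.0
position: [0.5474, 0.0648, 0.1608]
tool_rot: [2.117, 2.155, 0.144]
ft_force: [0.9, -0.0, -1.0]
grip_width: 0.359
grip_force: 40.0
```

>>> jog_arm --rows "-5.6 2.1 0.4 -0.03 -0.005 0.039 1; -5.5 2.3 0.5 -0.03 -0.005 0.039 1; -5.4 2.5 0.6 -0.03 -0.005 0.039 1; 0 0 0 0 0 0 1; 0 0 0 0 0 0 1"

```text
time: 20.62
position: [0.6138, -0.0992, 0.1601]
tool_rot: [2.187, 1.981, 0.23]
ft_force: [-0.7, 0.8, -0.8]
grip_width: 0.358
grip_force: 40.0
```

Run:
```python
from h import *
lay(1)
```

```text
[ 0.6138 -0.0992  0.1601] 20.625 0.3576756915414876 39.99967575073242
0.31 -2.02 5.51 -0.006 0.009 -0.006 1; 0 0 0 0 0 0 1; 0 0 2.85 0 0 0 1; 0 0 0 0 0 0 1; 0 0 0 0 0 0 -0.3
0 0 0 0 0 0 -0.3; 0 0 0 0 0 0 -0.3; 0 0 -5.85 0 0 0 -0.3
```

>>> jog_arm --rows "0.3 -2 5.5 -0.006 0.009 -0.006 1; 0 0 0 0 0 0 1; 0 0 2.8 0 0 0 1; 0 0 0 0 0 0 1; 0 0 0 0 0 0 1"

```text
time: 21.25
position: [0.6162, -0.0966, 0.0772]
tool_rot: [2.176, 1.988, 0.247]
ft_force: [0.1, -0.4, -0.7]
grip_width: 0.355
grip_force: 40.0
```

>>> jog_arm --rows "0 0 0 0 0 0 -0.3; 0 0 0 0 0 0 -0.3; 0 0 0 0 0 0 -0.3; 0 0 -5.8 0 0 0 -0.3; 0 0 -5.8 0 0 0 -0.3"

```text
time: 21.88
position: [0.5862, -0.0943, 0.1883]
tool_rot: [2.18, 1.99, 0.245]
ft_force: [0.5, -1.1, 0.4]
grip_width: 0.649
grip_force: 0.0
```

Run:
```python
from h import *
print(np.round(ctrl.get_state()['position'],3))
plan((.52,-.1,.27,PSI,0,-.3,2))
```

```text
[ 0.586 -0.094  0.188]
-0.58 -2.18 -4.75 0.122 0 0 -0.3; -0.58 -2.75 -4.45 0.122 0 0 -0.3; 0 0 0 0 0 0 -0.3; 0 0 0 0 0 0 -0.3
```

>>> jog_arm --rows "-0.6 -2.2 -4.7 0.122 0 0 -0.3; -0.6 -2.7 -4.5 0.122 0 0 -0.3; 0 0 0 0 0 0 -0.3; 0 0 0 0 0 0 -0.3; 0 0 0 0 0 0 -0.3"

```text
time: 22.5
position: [0.5203, -0.1002, 0.2679]
tool_rot: [2.32, 2.118, -0.0]
ft_force: [-1.0, 0.3, -0.5]
grip_width: 0.653
grip_force: 0.0
```

Run:
```python
from h import *
print(ctrl.get_state()['time'],np.round(ctrl.get_state()['position'],3))
j=shot('wrist','w7')['img'];d=shot('scene','s7')['img']
print(lane(1),proj('w7',lane(1,-.089,.016)),proj('w7',lane(1,.062,.016)))
cv2.imwrite('pics/w7b.png',np.vstack([cv2.resize(j[:240],(700,300)),cv2.resize(d[160:310,135:485],(700,300))]))
```

```text
22.5 [ 0.52  -0.1    0.268]
(np.float64(0.6162304485055131), np.float64(-0.0967137731990038), np.float64(0.06683956368308715)) [232.3472939  175.59909592] [363.52906323 180.82523128]
```

View pics/w7b.png

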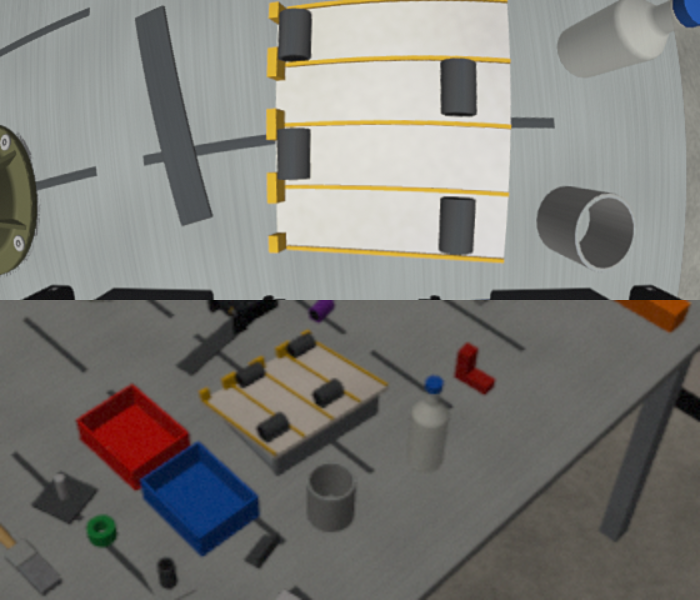

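All four lie on the ramp: flattened in lanes 3 and 1 at (458,87), (457,226), round at the posts in lanes 4 and 2 at (295,35), (294,153). Step 1 state reached.

Run:
```python
from h import *
for n,i,u,v,z in [('L3',3,458,87,.079),('L1',1,457,226,.079),('L4',4,295,35,.042),('L2',2,294,153,.042)]:
    p=onz('w7',u/1.25,v/1.25,z); c,s=np.cos(PSI),np.sin(PSI);d=p[:2]-RC
    print(n,p.round(3),'ramp frame',(c*d[0]+s*d[1]).round(4),(-s*d[0]+c*d[1]).round(4))
S=lambda u,v:onz('s7',135+u/2,160+(v-300)/2,.055)[:2].round(3)
for n,q in dict(red=[(78,421),(132,386),(190,432),(137,463)],blue=[(141,484),(200,444),(259,497),(204,531)]).items():
    P=np.array([S(*a) for a in q]);print(n,P.tolist(),P.mean(0),P[::2].mean(0),P[1::2].mean(0))
```

```text
L3 [0.626 0.027 0.079] ramp frame 0.059 0.031
L1 [ 0.616 -0.097  0.079] ramp frame 0.0604 -0.0929
L4 [0.485 0.098 0.042] ramp frame -0.0877 0.0886
L2 [ 0.474 -0.019  0.042] ramp frame -0.0881 -0.0287
red [[0.353, -0.315], [0.354, -0.197], [0.509, -0.192], [0.498, -0.3]] [ 0.4285 -0.251 ] [ 0.431  -0.2535] [ 0.426  -0.2485]
blue [[0.538, -0.323], [0.541, -0.197], [0.694, -0.202], [0.682, -0.31]] [ 0.61375 -0.258  ] [ 0.616  -0.2625] [ 0.6115 -0.2535]
```

```bash
cat >> h.py <<'E'
def get(i,lx,h=.0105,go=None,via=None):
    s=ctrl.get_state();print(np.round(s['position'],4),s['time'])
    T=.2443
    w=[(*lane(i,lx,.09),PSI,T,-.3),(*lane(i,lx,.045),PSI,T,-.3,2)]
    plan(*w)
def get2(i,lx,bx,by,byaw,h=.0105):
    s=ctrl.get_state();print(np.round(s['position'],4),s['time'])
    T=.2443
    plan((*lane(i,lx,h),PSI,T,-.3,2),(*lane(i,lx,h),PSI,T,1,4),(*lane(i,lx,.1),PSI,T,1),(bx,by,.16,byaw,0,1,2))
E
python3 - <<'E'
from h import *
get(1,.0605)
E
```

```text
[ 0.5203 -0.1003  0.2681] 22.6
0.41 2.43 3.94 -0.081 0 0 -0.3; 0.41 2.1 4.12 -0.081 0 0 -0.3; 0.41 1.76 4.28 -0.081 0 0 -0.3; 0 0 4.5 0 0 0 -0.3; 0 0 0 0 0 0 -0.3
0 0 0 0 0 0 -0.3
```

>>> jog_arm --rows "0.4 2.4 3.9 -0.081 0 0 -0.3; 0.4 2.1 4.1 -0.081 0 0 -0.3; 0.4 1.8 4.3 -0.081 0 0 -0.3; 0 0 4.5 0 0 0 -0.3; 0 0 0 0 0 0 -0.3"

```text
time: 23.22
position: [0.6026, -0.0955, 0.1036]
tool_rot: [2.185, 1.995, 0.239]
ft_force: [-0.8, 0.5, 0.7]
grip_width: 0.652
grip_force: 0.0
```

>>> jog_arm --rows "0 0 0 0 0 0 -0.3; 0 0 0 0 0 0 -0.3"

```text
time: 23.48
position: [0.607, -0.0966, 0.1103]
tool_rot: [2.177, 1.986, 0.246]
ft_force: [0.2, -0.4, 1.0]
grip_width: 0.644
grip_force: 0.0
```

Run:
```python
from h import *
get2(1,.0605,.43,-.30,0)
```

```text
[ 0.607  -0.0966  0.1103] 23.475
0.08 -0.33 3.79 0.004 0.002 0.001 -0.3; 0 0 0 0 0 0 -0.3; 0 0 0 0 0 0 -0.3; 0 0 0 0 0 0 1; 0 0 0 0 0 0 1
0 0 0 0 0 0 1; 0 0 0 0 0 0 1; 0 0 0 0 0 0 1; 0 0 -4.47 0 0 0 1; 0 0 -4.47 0 0 0 1
-4.39 -2.75 -0.69 0.049 0.002 -0.018 1; -4.34 -2.87 -0.57 0.049 0.002 -0.018 1; -4.28 -2.97 -0.43 0.049 0.002 -0.018 1; -4.23 -3.06 -0.3 0.049 0.002 -0.018 1; -4.17 -3.15 -0.15 0.049 0.002 -0.018 1
0 0 0 0 0 0 1; 0 0 0 0 0 0 1
```

>>> jog_arm --rows "0.1 -0.3 3.8 0 0 0 -0.3; 0 0 0 0 0 0 -0.3; 0 0 0 0 0 0 -0.3; 0 0 0 0 0 0 1; 0 0 0 0 0 0 1"

```text
time: 24.1
position: [0.6127, -0.0962, 0.0716]
tool_rot: [2.178, 1.987, 0.245]
ft_force: [0.6, -0.4, 1.1]
grip_width: 0.504
grip_force: 0.0
```

>>> jog_arm --rows "0 0 0 0 0 0 1; 0 0 0 0 0 0 1; 0 0 -4.5 0 0 0 1; 0 0 -4.5 0 0 0 1; -4.4 -2.8 -0.7 0.049 0 -0.018 1"

```text
time: 24.72
position: [0.5603, -0.1314, 0.1618]
tool_rot: [2.177, 2.04, 0.2]
ft_force: [-0.5, -1.7, -2.2]
grip_width: 0.358
grip_force: 40.0
```

>>> jog_arm --rows "-4.3 -2.9 -0.6 0.049 0 -0.018 1; -4.3 -3 -0.4 0.049 0 -0.018 1; -4.2 -3.1 -0.3 0.049 0 -0.018 1; -4.2 -3.1 -0.1 0.049 0 -0.018 1; 0 0 0 0 0 0 1"

```text
time: 25.35
position: [0.4247, -0.3032, 0.1576]
tool_rot: [2.228, 2.206, -0.017]
ft_force: [0.1, 1.1, -0.6]
grip_width: 0.36
grip_force: 40.0
```

>>> jog_arm --rows "0 0 0 0 0 0 1; 0 0 0 0 0 0 1"

```text
time: 25.6
position: [0.4283, -0.2977, 0.1584]
tool_rot: [2.216, 2.216, -0.013]
ft_force: [0.1, 0.8, -1.5]
grip_width: 0.355
grip_force: 40.0
```

Run:
```python
from h import *
s=ctrl.get_state();print(s['time'],np.round(s['position'],4),s['grip_width'])
j=shot('wrist','w8')['img'];cv2.imwrite('pics/w8b.png',cv2.resize(j,(800,600)))
```

```text
25.6 [ 0.4283 -0.2977  0.1584] 0.3554378783215876
```

View pics/w8b.png

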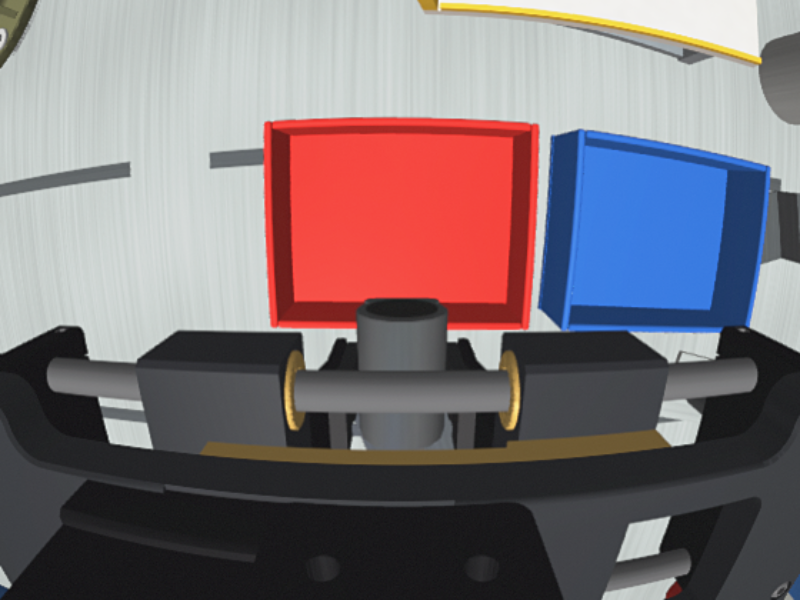

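Wrist view: red rim corners (266,123), (538,126), (531,327), (272,325); blue rim corners (583,129), (769,167), (750,331), (562,330); both empty, stub held at (401,370).

```bash
cat > bins.py <<'E'
from h import *
def c(q):
    P=np.array([onz('w8',u*.7,v*.7,.055)[:2] for u,v in q]);e=P[1]-P[0]+P[2]-P[3];return P.mean(0),np.arctan2(e[1],e[0]),P
E
python3 - <<'E'
from bins import *
for q in [[(266,123),(538,126),(531,327),(272,325)],[(583,129),(769,167),(750,331),(562,330)]]:
    m,a,P=c(q);print(m.round(3),a.round(3),P.round(3).tolist())
E
```

```text
[ 0.429 -0.255] -0.01 [[0.351, -0.193], [0.507, -0.195], [0.508, -0.316], [0.349, -0.314]]
[ 0.611 -0.259] -0.036 [[0.536, -0.194], [0.69, -0.201], [0.689, -0.323], [0.529, -0.318]]
```

```bash
cat >> h.py <<'E'
def drop(bx,by,byaw,nxt=None,z=.021,op=0):
    s=ctrl.get_state();print(np.round(s['position'],4),s['time'],s['grip_width'])
    w=[(bx,by,.09,byaw,0,1),(bx,by,z,byaw,0,1,2),(bx,by,z,byaw,0,op,3),(bx,by,.13,byaw,0,op)]
    if nxt: i,lx=nxt; w+=[(*lane(i,lx,.1),PSI,.2443,-.3),(*lane(i,lx,.05),PSI,.2443,-.3,3)]
    plan(*w)
E
python3 - <<'E'
from h import *
drop(.460,-.255,0,(3,.059))
E
```

```text
[ 0.4283 -0.2978  0.1584] 25.65 0.35018887468563736
2.18 1.59 3.39 0 0.006 0 1; 2.16 1.58 3.41 0 0.006 0 1; 0 0 3.45 0 0 0 1; 0 0 3.45 0 0 0 1; 0 0 0 0 0 0 1
0 0 0 0 0 0 1; 0 0 0 0 0 0 0; 0 0 0 0 0 0 0; 0 0 0 0 0 0 0; 0 0 0 0 0 0 0
0 0 -5.45 0 0 0 0; 0 0 -5.45 0 0 0 0; 4.74 2.36 -0.49 -0.041 -0.002 0.015 -0.3; 4.77 2.3 -0.4 -0.041 -0.002 0.015 -0.3; 4.8 2.25 -0.32 -0.041 -0.002 0.015 -0.3
4.84 2.18 -0.24 -0.041 -0.002 0.015 -0.3; 4.87 2.12 -0.16 -0.041 -0.002 0.015 -0.3; 4.9 2.05 -0.08 -0.041 -0.002 0.015 -0.3; 0 0 5 0 0 0 -0.3; 0 0 0 0 0 0 -0.3
0 0 0 0 0 0 -0.3; 0 0 0 0 0 0 -0.3
```

>>> jog_arm --rows "2.2 1.6 3.4 0 0.006 0 1; 2.2 1.6 3.4 0 0.006 0 1; 0 0 3.4 0 0 0 1; 0 0 3.4 0 0 0 1; 0 0 0 0 0 0 1"

```text
time: 26.28
position: [0.4579, -0.2537, 0.0199]
tool_rot: [-2.218, -2.216, 0.001]
ft_force: [-0.8, 0.8, -0.6]
grip_width: 0.356
grip_force: 40.0
```

>>> jog_arm --rows "0 0 0 0 0 0 1; 0 0 0 0 0 0 0; 0 0 0 0 0 0 0; 0 0 0 0 0 0 0; 0 0 -5.4 0 0 0 0"

```text
time: 26.9
position: [0.4566, -0.2545, 0.0735]
tool_rot: [-2.218, -2.212, 0.002]
ft_force: [0.0, -0.6, -0.3]
grip_width: 0.497
grip_force: 0.0
```

>>> jog_arm --rows "0 0 -5.4 0 0 0 0; 4.7 2.4 -0.5 -0.041 0 0.015 -0.3; 4.8 2.3 -0.4 -0.041 0 0.015 -0.3; 4.8 2.3 -0.3 -0.041 0 0.015 -0.3; 4.8 2.2 -0.2 -0.041 0 0.015 -0.3"

```text
time: 27.52
position: [0.5563, -0.0659, 0.1504]
tool_rot: [2.202, 2.066, 0.176]
ft_force: [-0.3, -0.6, 0.2]
grip_width: 0.647
grip_force: 0.0
```

>>> jog_arm --rows "4.9 2.1 -0.2 -0.041 0 0.015 -0.3; 4.9 2.1 -0.1 -0.041 0 0.015 -0.3; 0 0 5 0 0 0 -0.3; 0 0 0 0 0 0 -0.3; 0 0 0 0 0 0 -0.3"

```text
time: 28.15
position: [0.6154, 0.0268, 0.1134]
tool_rot: [2.186, 1.991, 0.258]
ft_force: [0.6, 0.1, 0.3]
grip_width: 0.651
grip_force: 0.0
```

Run:
```python
from h import *
get2(3,.059,.400,-.255,0)
shot('side','s9')
```

```text
[0.6154 0.0268 0.1134] 28.15
0.06 -0.26 4.16 0.001 -0.011 -0.003 -0.3; 0 0 0 0 0 0 -0.3; 0 0 0 0 0 0 -0.3; 0 0 0 0 0 0 1; 0 0 0 0 0 0 1
0 0 0 0 0 0 1; 0 0 0 0 0 0 1; 0 0 0 0 0 0 1; 0 0 -4.48 0 0 0 1; 0 0 -4.48 0 0 0 1
-5.02 -2.82 -0.72 0.041 0.002 -0.015 1; -4.98 -2.92 -0.61 0.041 0.002 -0.015 1; -4.93 -3.02 -0.5 0.041 0.002 -0.015 1; -4.89 -3.11 -0.38 0.041 0.002 -0.015 1; -4.84 -3.2 -0.26 0.041 0.002 -0.015 1
-4.79 -3.28 -0.14 0.041 0.002 -0.015 1; 0 0 0 0 0 0 1; 0 0 0 0 0 0 1
```

>>> jog_arm --rows "0.1 -0.3 4.2 0 -0.01 0 -0.3; 0 0 0 0 0 0 -0.3; 0 0 0 0 0 0 -0.3; 0 0 0 0 0 0 1; 0 0 0 0 0 0 1"

```text
time: 28.82
position: [0.6232, 0.0277, 0.0724]
tool_rot: [2.182, 1.985, 0.247]
ft_force: [-0.4, 0.2, 0.7]
grip_width: 0.499
grip_force: 0.0
```

>>> jog_arm --rows "0 0 0 0 0 0 1; 0 0 0 0 0 0 1; 0 0 -4.5 0 0 0 1; 0 0 -4.5 0 0 0 1; -5 -2.8 -0.7 0.041 0 -0.015 1"

```text
time: 29.45
position: [0.5699, -0.0123, 0.1622]
tool_rot: [2.179, 2.032, 0.214]
ft_force: [-0.1, -2.3, -1.7]
grip_width: 0.356
grip_force: 40.0
```

>>> jog_arm --rows "-5 -2.9 -0.6 0.041 0 -0.015 1; -4.9 -3 -0.5 0.041 0 -0.015 1; -4.9 -3.1 -0.4 0.041 0 -0.015 1; -4.8 -3.2 -0.3 0.041 0 -0.015 1; -4.8 -3.3 -0.1 0.041 0 -0.015 1"

```text
time: 30.08
position: [0.3975, -0.2545, 0.1601]
tool_rot: [2.223, 2.213, -0.014]
ft_force: [1.7, -0.5, -1.4]
grip_width: 0.361
grip_force: 40.0
```

>>> jog_arm --rows "0 0 0 0 0 0 1; 0 0 0 0 0 0 1; 0 0 0 0 0 0 1"

```text
time: 30.45
position: [0.3997, -0.2518, 0.1601]
tool_rot: [2.22, 2.215, -0.012]
ft_force: [-0.2, 0.5, -0.7]
grip_width: 0.357
grip_force: 40.0
```

Run:
```python
from h import *
drop(.397,-.255,0,(2,-.0885))
i=shot('side','s9')['img'][120:330,200:480];d=shot('scene','s10')['img'][180:330,120:320]
cv2.imwrite('pics/s10b.png',np.hstack([cv2.resize(d,(400,300)),cv2.resize(i,(400,300))]))
```

```text
[ 0.3997 -0.2518  0.1601] 30.45 0.3565840115630048
-0.13 -0.13 3.5 -0.001 0.005 -0.001 1; -0.14 -0.13 3.5 -0.001 0.005 -0.001 1; 0 0 3.45 0 0 0 1; 0 0 3.45 0 0 0 1; 0 0 0 0 0 0 1
0 0 0 0 0 0 1; 0 0 0 0 0 0 0; 0 0 0 0 0 0 0; 0 0 0 0 0 0 0; 0 0 0 0 0 0 0
0 0 -5.45 0 0 0 0; 0 0 -5.45 0 0 0 0; 4.72 1.04 0.15 -0.049 -0.002 0.018 -0.3; 4.74 0.94 0.19 -0.049 -0.002 0.018 -0.3; 4.76 0.85 0.22 -0.049 -0.002 0.018 -0.3
4.77 0.75 0.25 -0.049 -0.002 0.018 -0.3; 4.78 0.65 0.27 -0.049 -0.002 0.018 -0.3; 0 0 5 0 0 0 -0.3; 0 0 0 0 0 0 -0.3; 0 0 0 0 0 0 -0.3
0 0 0 0 0 0 -0.3
```

View pics/s10b.png

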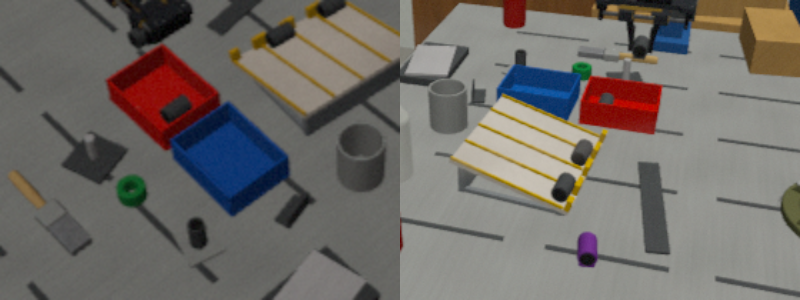

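One stub lies in the red bin (177,108 left crop), the second is held above it, the two round ones are at the posts of lanes 2 and 4; everything else is in place.

>>> jog_arm --rows "-0.1 -0.1 3.5 0 0.005 0 1; -0.1 -0.2 3.5 0 0.005 0 1; 0 0 3.4 0 0 0 1; 0 0 3.5 0 0 0 1; 0 0 0 0 0 0 1"

```text
time: 31.18
position: [0.3941, -0.2535, 0.0191]
tool_rot: [-2.22, -2.213, 0.001]
ft_force: [-0.9, 0.6, -1.1]
grip_width: 0.356
grip_force: 40.0
```

>>> jog_arm --rows "0 0 0 0 0 0 1; 0 0 0 0 0 0 0; 0 0 0 0 0 0 0; 0 0 0 0 0 0 0; 0 0 -5.4 0 0 0 0"

```text
time: 31.8
position: [0.393, -0.2539, 0.0728]
tool_rot: [-2.22, -2.209, 0.001]
ft_force: [0.6, -0.6, -0.2]
grip_width: 0.496
grip_force: 0.0
```

>>> jog_arm --rows "0 0 -5.4 0 0 0 0; 4.7 1 0.1 -0.049 0 0.018 -0.3; 4.7 0.9 0.2 -0.049 0 0.018 -0.3; 4.8 0.8 0.2 -0.049 0 0.018 -0.3; 4.8 0.8 0.2 -0.049 0 0.018 -0.3"

```text
time: 32.42
position: [0.4377, -0.0656, 0.1252]
tool_rot: [2.199, 2.034, 0.208]
ft_force: [0.3, 0.6, 0.5]
grip_width: 0.645
grip_force: 0.0
```

>>> jog_arm --rows "4.8 0.6 0.3 -0.049 0 0.018 -0.3; 0 0 4 0 0 0 -0.3; 0 0 0 0 0 0 -0.3; 0 0 0 0 0 0 -0.3; 0 0 0 0 0 0 -0.3"

```text
time: 33.05
position: [0.4579, -0.021, 0.0859]
tool_rot: [2.19, 1.987, 0.256]
ft_force: [-0.2, 0.7, 0.6]
grip_width: 0.652
grip_force: 0.0
```

Run:
```python
from h import *
get2(2,-.0885,.645,-.262,-.02)
```

```text
[ 0.4579 -0.021   0.0859] 33.05
0.06 -0.01 5.19 0.001 -0.009 -0.006 -0.3; 0 0 0 0 0 0 -0.3; 0 0 0 0 0 0 -0.3; 0 0 0 0 0 0 1; 0 0 0 0 0 0 1
0 0 0 0 0 0 1; 0 0 0 0 0 0 1; 0 0 0 0 0 0 1; 0 0 -4.48 0 0 0 1; 0 0 -4.48 0 0 0 1
-3.73 3.67 0.27 0.041 0.001 -0.012 1; -3.78 3.63 0.12 0.041 0.001 -0.012 1; -3.82 3.59 -0.04 0.041 0.001 -0.012 1; -3.86 3.54 -0.19 0.041 0.001 -0.012 1; -3.9 3.48 -0.34 0.041 0.001 -0.012 1
-3.94 3.42 -0.48 0.041 0.001 -0.012 1; 0 0 0 0 0 0 1; 0 0 0 0 0 0 1
```

>>> jog_arm --rows "0.1 0 2.6 0 -0.009 -0.006 -0.3; 0 0 2.5 0 0 0 -0.3; 0 0 0 0 0 0 -0.3; 0 0 0 0 0 0 1; 0 0 0 0 0 0 1"

```text
time: 33.67
position: [0.4702, -0.0205, 0.0364]
tool_rot: [2.179, 1.989, 0.244]
ft_force: [0.1, 1.0, 1.0]
grip_width: 0.506
grip_force: 0.0
```

>>> jog_arm --rows "0 0 0 0 0 0 1; 0 0 0 0 0 0 1; 0 0 -4.5 0 0 0 1; 0 0 -4.5 0 0 0 1; -3.7 3.7 0.3 0.041 0 -0.012 1"

```text
time: 34.3
position: [0.4814, -0.0546, 0.1315]
tool_rot: [2.178, 2.034, 0.2]
ft_force: [1.3, 0.7, -0.4]
grip_width: 0.36
grip_force: 40.0
```

>>> jog_arm --rows "-3.8 3.6 0.1 0.041 0 -0.012 1; -3.8 3.6 0 0.041 0 -0.012 1; -3.9 3.5 -0.2 0.041 0 -0.012 1; -3.9 3.5 -0.3 0.041 0 -0.012 1; -3.9 3.4 -0.5 0.041 0 -0.012 1"

```text
time: 34.92
position: [0.6447, -0.2621, 0.1592]
tool_rot: [2.242, 2.199, -0.015]
ft_force: [0.4, 0.2, 1.3]
grip_width: 0.357
grip_force: 40.0
```

>>> jog_arm --rows "0 0 0 0 0 0 1; 0 0 0 0 0 0 1; 0 0 0 0 0 0 1"

```text
time: 35.3
position: [0.6436, -0.2588, 0.1603]
tool_rot: [2.238, 2.2, -0.013]
ft_force: [-0.3, 0.1, -0.3]
grip_width: 0.356
grip_force: 40.0
```

Run:
```python
from h import *
drop(.643,-.262,-.02,(4,-.0885))
```

```text
[ 0.6436 -0.2588  0.1603] 35.3 0.3560771760410374
-0.13 -0.02 3.51 -0.002 0.004 0.001 1; -0.15 -0.02 3.51 -0.002 0.004 0.001 1; 0 0 3.45 0 0 0 1; 0 0 3.45 0 0 0 1; 0 0 0 0 0 0 1
0 0 0 0 0 0 1; 0 0 0 0 0 0 0; 0 0 0 0 0 0 0; 0 0 0 0 0 0 0; 0 0 0 0 0 0 0
0 0 -5.45 0 0 0 0; 0 0 -5.45 0 0 0 0; 5.18 -2.71 0.11 -0.035 -0.001 0.01 -0.3; 5.15 -2.77 0.01 -0.035 -0.001 0.01 -0.3; 5.13 -2.82 -0.1 -0.035 -0.001 0.01 -0.3
5.1 -2.87 -0.2 -0.035 -0.001 0.01 -0.3; 5.07 -2.91 -0.31 -0.035 -0.001 0.01 -0.3; 5.04 -2.95 -0.42 -0.035 -0.001 0.01 -0.3; 5 -2.98 -0.53 -0.035 -0.001 0.01 -0.3; 0 0 5 0 0 0 -0.3
0 0 0 0 0 0 -0.3; 0 0 0 0 0 0 -0.3; 0 0 0 0 0 0 -0.3
```

>>> jog_arm --rows "-0.1 0 3.5 0 0.004 0 1; -0.2 0 3.5 0 0.004 0 1; 0 0 3.4 0 0 0 1; 0 0 3.5 0 0 0 1; 0 0 0 0 0 0 1"

```text
time: 35.92
position: [0.6414, -0.2626, 0.0192]
tool_rot: [-2.237, -2.197, 0.006]
ft_force: [-0.4, 0.4, 0.2]
grip_width: 0.362
grip_force: 40.0
```

>>> jog_arm --rows "0 0 0 0 0 0 1; 0 0 0 0 0 0 0; 0 0 0 0 0 0 0; 0 0 0 0 0 0 0; 0 0 -5.4 0 0 0 0"

```text
time: 36.55
position: [0.6403, -0.2632, 0.0705]
tool_rot: [-2.235, -2.192, 0.009]
ft_force: [0.6, 0.1, 0.3]
grip_width: 0.495
grip_force: 0.0
```

>>> jog_arm --rows "0 0 -5.4 0 0 0 0; 5.2 -2.7 0.1 -0.035 0 0.01 -0.3; 5.1 -2.8 0 -0.035 0 0.01 -0.3; 5.1 -2.8 -0.1 -0.035 0 0.01 -0.3; 5.1 -2.9 -0.2 -0.035 0 0.01 -0.3"

```text
time: 37.17
position: [0.5384, -0.0531, 0.1254]
tool_rot: [2.212, 2.085, 0.148]
ft_force: [1.0, 1.1, 1.1]
grip_width: 0.646
grip_force: 0.0
```

>>> jog_arm --rows "5.1 -2.9 -0.3 -0.035 0 0.01 -0.3; 5 -2.9 -0.4 -0.035 0 0.01 -0.3; 5 -3 -0.5 -0.035 0 0.01 -0.3; 0 0 4 0 0 0 -0.3; 0 0 0 0 0 0 -0.3"

```text
time: 37.8
position: [0.4682, 0.1026, 0.0822]
tool_rot: [2.183, 2.003, 0.248]
ft_force: [0.4, -0.9, 0.5]
grip_width: 0.651
grip_force: 0.0
```

>>> jog_arm --rows "0 0 0 0 0 0 -0.3; 0 0 0 0 0 0 -0.3"

```text
time: 38.05
position: [0.4716, 0.0999, 0.0852]
tool_rot: [2.185, 1.992, 0.253]
ft_force: [-1.3, 0.1, 0.2]
grip_width: 0.655
grip_force: 0.0
```

```bash
cat > binchk.py <<'E'
from h import *
def dark(name,cx,cy):
    _,d=pickle.load(open(f'pics/{name}.pkl','rb'));q=np.array([proj(name,(cx+a*.07,cy+b*.05,.021)) for a,b in[(-1,-1),(1,-1),(1,1),(-1,1)]])
    m=np.zeros(d['img'].shape[:2],np.uint8);cv2.fillPoly(m,[q.round().astype(int)],255)
    hsv=cv2.cvtColor(d['img'],cv2.COLOR_BGR2HSV); k=((m>0)&(hsv[...,1]<110)).astype(np.uint8)
    n,l,st,c=cv2.connectedComponentsWithStats(k)
    return [(st[i,4],onz(name,*c[i],.021)[:2].round(3).tolist()) for i in range(1,n) if st[i,4]>15]
E
python3 - <<'E'
from binchk import *
get2(4,-.0885,.58,-.260,-.02)
shot('scene','s11');print('red',dark('s11',.429,-.255),'blue',dark('s11',.611,-.259))
E
```

```text
[0.4716 0.0999 0.0852] 38.05
0.31 -0.22 5.06 -0.001 -0.009 -0.001 -0.3; 0 0 0 0 0 0 -0.3; 0 0 0 0 0 0 -0.3; 0 0 0 0 0 0 1; 0 0 0 0 0 0 1
0 0 0 0 0 0 1; 0 0 0 0 0 0 1; 0 0 0 0 0 0 1; 0 0 -4.48 0 0 0 1; 0 0 -4.48 0 0 0 1
-5.03 2.25 0.01 0.035 0.001 -0.01 1; -5.05 2.19 -0.08 0.035 0.001 -0.01 1; -5.07 2.14 -0.16 0.035 0.001 -0.01 1; -5.09 2.08 -0.24 0.035 0.001 -0.01 1; -5.11 2.02 -0.32 0.035 0.001 -0.01 1
-5.13 1.95 -0.39 0.035 0.001 -0.01 1; -5.15 1.88 -0.47 0.035 0.001 -0.01 1; 0 0 0 0 0 0 1; 0 0 0 0 0 0 1
red [(np.int32(116), [0.396, -0.257]), (np.int32(106), [0.458, -0.255])] blue [(np.int32(123), [0.642, -0.263])]
```

>>> jog_arm --rows "0.3 -0.2 2.5 0 -0.009 0 -0.3; 0 0 2.5 0 0 0 -0.3; 0 0 0 0 0 0 -0.3; 0 0 0 0 0 0 1; 0 0 0 0 0 0 1"

```text
time: 38.72
position: [0.4788, 0.1005, 0.0417]
tool_rot: [2.181, 1.988, 0.233]
ft_force: [-0.4, -0.3, -0.5]
grip_width: 0.503
grip_force: 0.0
```

>>> jog_arm --rows "0 0 0 0 0 0 1; 0 0 0 0 0 0 1; 0 0 -4.5 0 0 0 1; 0 0 -4.5 0 0 0 1; -5 2.2 0 0.035 0 -0.01 1"

```text
time: 39.35
position: [0.477, 0.0382, 0.1037]
tool_rot: [2.179, 1.998, 0.132]
ft_force: [1.2, -0.5, -0.5]
grip_width: 0.323
grip_force: 38.0
```

>>> jog_arm --rows "-5 2.2 -0.1 0.035 0 -0.01 1; -5.1 2.1 -0.2 0.035 0 -0.01 1; -5.1 2.1 -0.2 0.035 0 -0.01 1; -5.1 2 -0.3 0.035 0 -0.01 1; -5.1 1.9 -0.4 0.035 0 -0.01 1"

```text
time: 39.98
position: [0.5551, -0.2249, 0.1285]
tool_rot: [2.258, 2.151, -0.042]
ft_force: [0.6, 0.2, -0.1]
grip_width: 0.322
grip_force: 38.0
```

>>> jog_arm --rows "-5.1 1.9 -0.5 0.035 0 -0.01 1; 0 0 0 0 0 0 1; 0 0 0 0 0 0 1; 0 0 0 0 0 0 1"

```text
time: 40.48
position: [0.5712, -0.2726, 0.1346]
tool_rot: [-2.259, -2.178, 0.079]
ft_force: [-0.8, 0.1, -0.6]
grip_width: 0.32
grip_force: 38.0
```

Run:
```python
from h import *
drop(.579,-.260,-.02)
plan((.579,-.26,.13,-.02,0,-.3),(.579,-.26,.021,-.02,0,0),(.579,-.26,.2,-.02,0,-.3),(.54,-.45,.2,0,0,-.3,2))
```

```text
[ 0.5712 -0.2726  0.1346] 40.475 0.3203477437814232
1.44 0.9 4.38 -0.037 0.034 -0.016 1; 0 0 3.45 0 0 0 1; 0 0 3.45 0 0 0 1; 0 0 0 0 0 0 1; 0 0 0 0 0 0 1
0 0 0 0 0 0 0; 0 0 0 0 0 0 0; 0 0 0 0 0 0 0; 0 0 0 0 0 0 0; 0 0 -5.45 0 0 0 0
0 0 -5.45 0 0 0 0
1.3 0.75 0.39 -0.037 0.034 -0.016 -0.3; 0 0 5.45 0 0 0 0; 0 0 5.45 0 0 0 0; 0 0 -5.97 0 0 0 -0.3; 0 0 -5.97 0 0 0 -0.3
0 0 -5.97 0 0 0 -0.3; -4.77 -0.88 0 0 0 -0.005 -0.3; -4.76 -0.9 0 0 0 -0.005 -0.3; -4.76 -0.93 0 0 0 -0.005 -0.3; -4.75 -0.95 0 0 0 -0.005 -0.3
0 0 0 0 0 0 -0.3; 0 0 0 0 0 0 -0.3
```

Run:
```python
from h import *
j=shot('wrist','w12')['img'];d=shot('scene','s12')['img'][170:300,140:340];i=shot('side','s12b')['img'][130:280,230:430]
cv2.imwrite('pics/w12b.png',np.vstack([np.hstack([cv2.resize(d,(400,300)),cv2.resize(i,(400,300))]),cv2.resize(j,(400,300)).repeat(1,0)[:, :].copy() if 0 else np.hstack([cv2.resize(j,(400,300)),cv2.resize(j[180:340,200:370],(400,300))])]))
```

```text
(no output)
```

View pics/w12b.png

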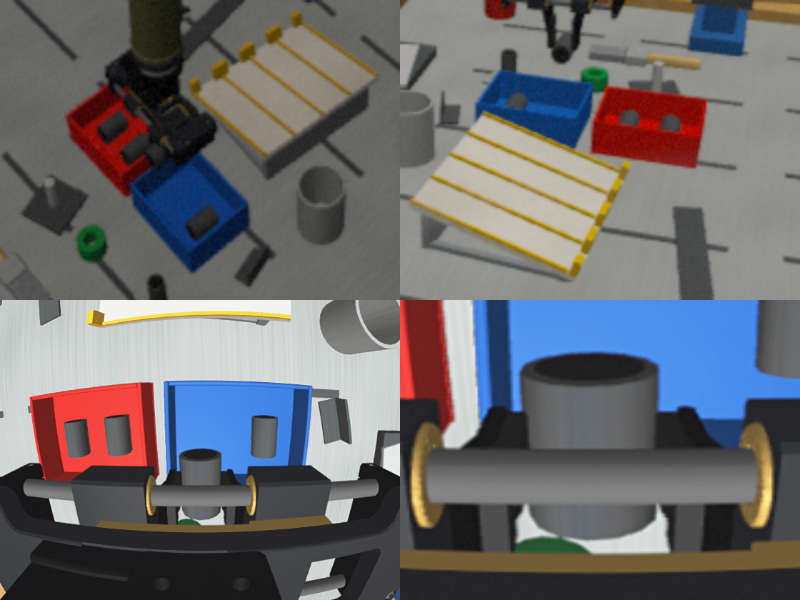

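The last stub is held, though it sagged to the fingertips (slackened grip); three stubs lie in the bins, one round one at (202,220) in the blue bin, the ramp is empty.

>>> jog_arm --rows "1.4 0.9 4.4 -0.037 0.034 -0.016 1; 0 0 0 0 0 0 1; 0 0 2.8 0 0 0 1; 0 0 0 0 0 0 1; 0 0 0 0 0 0 1"

```text
time: 41.25
position: [0.58, -0.2622, 0.0627]
tool_rot: [2.246, 2.196, 0.001]
ft_force: [0.7, 0.2, -1.5]
grip_width: 0.33
grip_force: 38.0
```

Run:
```python
from h import *
s=ctrl.get_state();print(s['position'],s['grip_width'],s['ft_force'])
plan((.579,-.26,.034,-.02,0,1,2))
```

```text
[ 0.58000623 -0.26224145  0.06266871] 0.32992893890387204 [ 0.69226408  0.16881783 -1.54348129]
0.22 -0.11 2.87 0.001 0 -0.003 1; 0 0 0 0 0 0 1; 0 0 0 0 0 0 1
```

>>> jog_arm --rows "0.2 -0.1 2.8 0 0 0 1; 0 0 0 0 0 0 1; 0 0 0 0 0 0 0.1; 0 0 0 0 0 0 0; 0 0 0 0 0 0 0"

```text
time: 41.88
position: [0.5788, -0.2603, 0.0339]
tool_rot: [2.246, 2.196, 0.001]
ft_force: [0.2, 0.7, 0.8]
grip_width: 0.489
grip_force: 0.0
```

>>> jog_arm --rows "0 0 -5 0 0 0 0; 0 0 -5.5 0 0 0 0; 0 0 -5.5 0 0 0 -0.5; -4.8 -0.9 0 0 0 0 -0.5; -4.8 -0.9 0 0 0 0 -0.5"

```text
time: 42.5
position: [0.5586, -0.3566, 0.1948]
tool_rot: [2.243, 2.196, 0.0]
ft_force: [-0.5, -0.4, -1.6]
grip_width: 0.717
grip_force: 0.0
```

>>> jog_arm --rows "-4.8 -0.9 0 0 0 0 -0.5; -4.8 -0.9 0 0 0 0 -0.5; -4 -2 0 0 0 0 -0.5; 0 0 0 0 0 0 -0.5; 0 0 0 0 0 0 -0.5"

```text
time: 43.12
position: [0.5173, -0.4902, 0.193]
tool_rot: [-2.246, -2.195, -0.003]
ft_force: [0.2, 0.3, 0.4]
grip_width: 0.748
grip_force: 0.0
```

Run:
```python
from binchk import *
s=ctrl.get_state();print(s['time'],np.round(s['position'],4),s['grip_width'])
shot('scene','s13');print('red',dark('s13',.429,-.255),'blue',dark('s13',.611,-.259))
shot('side','s13b');shot('wrist','w13')
# green collar in all views
for n in('w13','s13','s13b'):
    d=pickle.load(open(f'pics/{n}.pkl','rb'))[1]['img'];h=cv2.cvtColor(d,cv2.COLOR_BGR2HSV)
    k=((h[...,0]>50)&(h[...,0]<80)&(h[...,1]>120)&(h[...,2]>40)).astype(np.uint8)
    N,l,st,c=cv2.connectedComponentsWithStats(k)
    for i in range(1,N):
        if st[i,4]>40: print(n,st[i],c[i].round(1),onz(n,*c[i],.02).round(4))
```

```text
43.125 [ 0.5173 -0.4902  0.193 ] 0.748439564299523
red [(np.int32(114), [0.396, -0.257]), (np.int32(107), [0.458, -0.255])] blue [(np.int32(123), [0.577, -0.259]), (np.int32(121), [0.642, -0.263])]
w13 [ 279   99   47   46 1249] [302.5 121.2] [ 0.5421 -0.4131  0.02  ]
s13 [179 268  14  15 166] [185.2 275. ] [ 0.5417 -0.4159  0.02  ]
s13b [321 164  13  12 114] [327.5 168.6] [ 0.5366 -0.4115  0.02  ]
```

Both bins hold two stubs each (from the image code). Now measuring the collar and the post with the wrist camera from here.

```bash
cat > post.py <<'E'
from h import *
def collar(n):
    d=pickle.load(open(f'pics/{n}.pkl','rb'))[1]['img'];h=cv2.cvtColor(d,cv2.COLOR_BGR2HSV)
    k=((h[...,0]>45)&(h[...,0]<85)&(h[...,1]>100)&(h[...,2]>30)).astype(np.uint8)
    c=max(cv2.findContours(k,cv2.RETR_EXTERNAL,cv2.CHAIN_APPROX_NONE)[0],key=cv2.contourArea)[:,0]
    P=np.array([onz(n,u,v,.028)[:2] for u,v in c]);print('collar top-plane enclosing',cv2.minEnclosingCircle(P.astype(np.float32)*1000))
def post(n,x=.437,y=-.416):
    d=pickle.load(open(f'pics/{n}.pkl','rb'))[1]['img'];g=cv2.cvtColor(d,cv2.COLOR_BGR2GRAY)
    # rectify plate plane 1px=0.5mm
    def rect(z,half=70):
        xs=x+np.arange(-half,half+.1,.5)/1000;ys=y+np.arange(-half,half+.1,.5)/1000
        m=np.array([[proj(n,(a,b,z)) for a in xs] for b in ys],np.float32);return cv2.remap(g,m[...,0],m[...,1],cv2.INTER_CUBIC),xs,ys
    r,xs,ys=rect(.008)
    t,k=cv2.threshold(r,0,255,cv2.THRESH_BINARY_INV+cv2.THRESH_OTSU);k=cv2.morphologyEx(k,cv2.MORPH_OPEN,np.ones((31,31)))
    c=max(cv2.findContours(k,cv2.RETR_EXTERNAL,cv2.CHAIN_APPROX_NONE)[0],key=cv2.contourArea);(cx,cy),wh,a=cv2.minAreaRect(c)
    print('plate',t,x-.07+cx*.0005,y-.07+cy*.0005,np.array(wh)/2,a)
    r2,_,_=rect(.060);return r,r2
E
python3 - <<'E'
from post import *
collar('w13');r,r2=post('w13');np.set_printoptions(linewidth=200)
print(r[::12,::12]);print('top plane');print(r2[92:188:6,60:200:6])
E
```

```text
collar top-plane enclosing ((541.3506469726562, -413.4921875), 23.20562744140625)
plate 127.0 0.4363654861450195 -0.4131396179199219 [86.70822906 79.9298172 ] 17.140350341796875
[[172 166 168 174 172 168 172 172 171 177 169 168 173 171 168 171 172 168 174 172 171 170 176 175]
 [173 167 166 174 172 168 172 172 171 175 170 168 173 171 169 169 173 169 173 172 171 170 176 172]
 [172 168 168 174 173 168 173 174 172 177 170 168 174 172 169 169 172 169 175 171 171 170 176 171]
 [171 169 169 173 174 167 172 174 172 175 170 169 173 172 167 169 171 169 174 172 172 169 177 170]
 [172 170 169 171 174 168 175 166 161 179 169 170 174 173 167 169 171 169 174 172 170 170 176 169]
 [173 170 169 170 175 168 174  96  83  84  80 124 176 172 168 167 170 171 175 173 171 170 176 169]
 [172 171 169 170 174 167 175  83  86  86  87  86  85  81 113 171 170 171 175 172 171 169 177 167]
 [172 171 171 169 174 168 173  84  86  85  86  85  86  87  87  87  84 106 175 172 171 170 176 167]
 [172 171 170 167 175 169 105  82  86  84  86  86  86  90  84  88  86  85  87  84 182 169 175 165]
 [172 171 171 168 175 168  82  
[... 2349 characters left out ...]
5  88]
 [175 175 177 171 182 169  81  80  83  84  94 200 197 197 199 205 102  81  80  82  85  88  84  89]
 [169 171 173 166 175 133  82  82  83  84  84 204 203 200 196 204  86  83  85  84  85  89  84  87]
 [168 171 172 166 176  86  82  82  84  86  82 123 204 200 204 145  86  88  84  84  85  87  88  85]
 [169 170 174 165 177  79  81  82  84  84  83  84  77  79  81  84  86  86  84  85  86  84  88  84]
 [167 170 172 166 139  83  82  82  85  82  84  85  84  83  85  84  88  83  85  84  87  84  88  84]
 [168 169 172 166  87  83  84  83  84  83  87  85  83  83  85  82  88  83  85  83  86  86  85  85]
 [167 169 171 170  78  81  82  82  83  84  83  84  84  83  84  85  86  85  83  87  84  88  82  85]]
```

Run:
```python
from post import *
print('welded',onz('s13',219,303,.0),onz('s13',219,291,.04),'brush',onz('s13',135,275,.01),onz('s13',152,292,.01))
r,r2=post('w13');k=(r2>185).astype(np.uint8);k[:100]=0;k[190:]=0;k[:,:100]=0;k[:,180:]=0
k=cv2.morphologyEx(k,cv2.MORPH_OPEN,np.ones((7,7)));m=cv2.moments(k,True);print('post top',.437-.07+m['m10']/m['m00']*.0005,-.416-.07+m['m01']/m['m00']*.0005,np.sqrt(m['m00']*.25*4/np.pi))
plan((.541,-.4135,.08,0,0,-.5,2))
```

```text
welded [ 0.69058749 -0.39819882  0.        ] [ 0.67858544 -0.38327271  0.04      ] brush [ 0.41914993 -0.53141737  0.01      ] [ 0.51350402 -0.52965225  0.01      ]
plate 127.0 0.4363654861450195 -0.4131396179199219 [86.70822906 79.9298172 ] 17.140350341796875
post top 0.4361916558018253 -0.41331290743155147 15.625097846188595
2.53 0.71 3.78 0 0 -0.007 -0.5; 2.53 0.73 3.78 0 0 -0.007 -0.5; 2.52 0.74 3.77 0 0 -0.007 -0.5; 0 0 0 0 0 0 -0.5; 0 0 0 0 0 0 -0.5
```

>>> jog_arm --rows "2.5 0.7 3.8 0 0 -0.007 -0.5; 2.5 0.7 3.8 0 0 -0.007 -0.5; 2.5 0.7 3.8 0 0 -0.007 -0.5; 0 0 0 0 0 0 -0.5; 0 0 0 0 0 0 -0.5"

```text
time: 43.9
position: [0.5399, -0.4171, 0.0804]
tool_rot: [2.222, 2.218, 0.0]
ft_force: [-0.3, -1.4, 0.4]
grip_width: 0.747
grip_force: 0.0
```

Run:
```python
from post import *
print(ctrl.get_state()['position'])
shot('scene','s14')
from post import collar
collar('s14')
collar('w13')
plan((.5413,-.4133,.012,0,0,-.5,2),(.5413,-.4133,.012,0,0,1,3),(.5413,-.4133,.15,0,0,1,2))
```

```text
[ 0.53986086 -0.41714608  0.0804282 ]
collar top-plane enclosing ((547.3479614257812, -417.76080322265625), 31.36104393005371)
collar top-plane enclosing ((541.3506469726562, -413.4921875), 23.20562744140625)
0.24 0.07 3.44 0.001 0.001 -0.002 -0.5; 0.24 0.07 3.44 0.001 0.001 -0.002 -0.5; 0 0 0 0 0 0 -0.5; 0 0 0 0 0 0 -0.5; 0 0 0 0 0 0 1
0 0 0 0 0 0 1; 0 0 0 0 0 0 1; 0 0 0 0 0 0 1; 0 0 -4.6 0 0 0 1; 0 0 -4.6 0 0 0 1
0 0 -4.6 0 0 0 1; 0 0 0 0 0 0 1; 0 0 0 0 0 0 1
```

>>> jog_arm --rows "0.2 0.1 3.5 0 0 0 -0.5; 0.2 0 3.5 0 0 0 -0.5; 0 0 0 0 0 0 -0.5; 0 0 0 0 0 0 -0.5"

```text
time: 44.45
position: [0.5412, -0.4136, 0.0111]
tool_rot: [2.223, 2.216, 0.002]
ft_force: [0.5, 0.2, 0.1]
grip_width: 0.751
grip_force: 0.0
```

>>> jog_arm --rows "0 0 0 0 0 0 1; 0 0 0 0 0 0 1; 0 0 0 0 0 0 1; 0 0 -4.6 0 0 0 1; 0 0 -4.6 0 0 0 1" --force 30

```text
time: 45.08
position: [0.5396, -0.4118, 0.1013]
tool_rot: [-2.221, -2.218, -0.001]
ft_force: [1.3, -0.5, -0.4]
grip_width: 0.551
grip_force: 30.0
```

>>> jog_arm --rows "-3.5 -1 -1.6 0 0 0 1; -3.5 -1 -1 0 0 0 1; 0 0 0 0 0 0 1; 0 0 0 0 0 0 1"

```text
time: 45.58
position: [0.5201, -0.4812, 0.1263]
tool_rot: [-2.222, -2.218, -0.002]
ft_force: [0.1, -0.2, -1.0]
grip_width: 0.549
grip_force: 30.0
```

Run:
```python
from post import *
s=ctrl.get_state();print(s['time'],s['position'],s['grip_width'],s['grip_force'],np.round(rot(s['tool_rot']),3).tolist())
d=shot('wrist','w15')['img']
h=cv2.cvtColor(d,cv2.COLOR_BGR2HSV);k=((h[...,0]>45)&(h[...,0]<85)&(h[...,1]>100)&(h[...,2]>30)).astype(np.uint8)
N,l,st,c=cv2.connectedComponentsWithStats(k);print([(st[i].tolist(),c[i].round(1).tolist()) for i in range(1,N) if st[i,4]>30])
p=np.array(s['position']);print('exp collar proj',proj('w15',p+[0,0,.018]),'post proj',proj('w15',(.4362,-.4132,.06)))
r,r2=post('w15')
k=(r2>185).astype(np.uint8);k[:100]=0;k[190:]=0;k[:,:100]=0;k[:,180:]=0
k=cv2.morphologyEx(k,cv2.MORPH_OPEN,np.ones((7,7)));m=cv2.moments(k,True);print('post top',.437-.07+m['m10']/m['m00']*.0005,-.416-.07+m['m01']/m['m00']*.0005,np.sqrt(m['m00']*.25*4/np.pi))
```

```text
45.575 [ 0.52008666 -0.48123884  0.12634169] 0.5487239063580855 29.999995082616806 [[0.002, 1.0, -0.0], [1.0, -0.002, 0.002], [0.002, -0.0, -1.0]]
[([235, 214, 93, 46, 2940], [280.7, 238.7]), ([240, 289, 83, 24, 1408], [281.0, 298.6])]
exp collar proj [280.08036824 271.99555072] post proj [164.55488907 132.42689188]
plate 132.0 0.4383087158203125 -0.4123879089355469 [83.69595337 79.72890472] 17.35402488708496
post top 0.43621943765281174 -0.4132078239608802 16.13621662281282
```

Run:
```python
from post import *
from scipy.optimize import least_squares
d=pickle.load(open('pics/w15.pkl','rb'))[1]['img'];p=np.array(ctrl.get_state()['position'])
h=cv2.cvtColor(d,cv2.COLOR_BGR2HSV);k=((h[...,0]>45)&(h[...,0]<85)&(h[...,1]>100)&(h[...,2]>30))
E=[]
for u in range(258,305,3): E.append((u,np.where(k[150:330,u])[0][0]+150-.5))
print(E[::4])
P=np.array([onz('w15',u,v,p[2]-.011)[:2] for u,v in E])
s=least_squares(lambda c:np.hypot(*(P-c).T)-.024,p[:2]-[0,.0]);print('collar',s.x,'rms',np.sqrt(np.mean(s.fun**2)),'tcp',p,'offset mm',(s.x-p[:2])*1000)
# column 281 transitions
print([(v,int(k[v,281])) for v in range(200,330) if k[v,281]!=k[v-1,281]])
plan((.4362,-.4132,.11,0,0,1,2))
```

```text
[(258, np.float64(220.5)), (270, np.float64(215.5)), (282, np.float64(213.5)), (294, np.float64(215.5))]
collar [ 0.5204745  -0.48359025] rms 0.0001786147790463729 tcp [ 0.5204726  -0.48045173  0.12630784] offset mm [ 1.90347281e-03 -3.13852655e+00]
[(214, 1), (250, 0), (290, 1), (313, 0)]
3.36 -4.21 0.83 0 -0.001 0 1; 3.36 -4.21 0.82 0 -0.001 0 1; 0 0 0 0 0 0 1; 0 0 0 0 0 0 1
```

Run:
```python
from post import *
p=np.array(ctrl.get_state()['position'])
d=pickle.load(open('pics/w15.pkl','rb'))[1]['img'];print([d[v,281].tolist() for v in list(range(210,218))+list(range(222,236,2))+list(range(244,256))+list(range(286,292))+list(range(308,318))])
for nm,v,dz,r in [('near bottom',213.5,-.011,.024),('near bottom -',213.5,-.0125,.024),('bore near top',249.5,.017,.0115),('far top',312.5,.017,-.024)]:
    print(nm,(onz('w15',281,v,p[2]+dz)-p)[1]-r)
shot('side','s16');shot('scene','s16b')
for n in('s16','s16b'):
    d=pickle.load(open(f'pics/{n}.pkl','rb'))[1]['img'];h=cv2.cvtColor(d,cv2.COLOR_BGR2HSV)
    k=((h[...,0]>45)&(h[...,0]<85)&(h[...,1]>100)&(h[...,2]>30)).astype(np.uint8)
    N,l,st,c=cv2.connectedComponentsWithStats(k);print(n,[(st[i].tolist(),c[i].round(1)) for i in range(1,N) if st[i,4]>15],proj(n,p+[0,0,.003]))
```

```text
[[183, 184, 179], [185, 186, 181], [156, 162, 151], [94, 108, 89], [41, 69, 33], [37, 68, 27], [41, 70, 29], [40, 69, 29], [43, 71, 31], [42, 72, 32], [43, 74, 32], [83, 149, 60], [91, 161, 66], [92, 162, 67], [91, 163, 67], [96, 168, 71], [96, 168, 72], [96, 169, 71], [97, 169, 72], [93, 168, 68], [92, 166, 67], [116, 147, 101], [127, 127, 120], [136, 133, 130], [144, 140, 137], [151, 146, 143], [155, 151, 146], [108, 107, 107], [107, 105, 106], [100, 98, 99], [66, 80, 59], [39, 69, 30], [42, 72, 32], [94, 167, 70], [94, 167, 69], [95, 167, 69], [88, 163, 62], [99, 162, 80], [162, 175, 155], [163, 165, 163], [95, 111, 119], [43, 73, 90], [43, 76, 93]]
near bottom -0.003067008020209351
near bottom - -0.003457899447333636
bore near top -0.0009595825706051782
far top -0.0006527769409416448
s16 [([331, 126, 15, 12, 151], array([338.2, 131.1]))] [337.76124857 131.86778153]
s16b [([151, 261, 9, 10, 43], array([155. , 266.6]))] [159.20450067 262.60555946]
```

Run:
```python
from post import *
from scipy.optimize import least_squares
p=np.array(ctrl.get_state()['position'])
d=pickle.load(open('pics/w15.pkl','rb'))[1];img=d['img']
print([(v,int(img[v,281,1])) for v in range(224,232)])
obs=[213.2,227.3,312.7]
def f(q):
    cy,cz,t=q; c,s=np.cos(t),np.sin(t)
    pts=[(.024,-.014),(.024,.014),(-.024,.014)]
    return [proj('w15',p+[0,cy+c*a-s*b,cz+s*a+c*b])[1]-o for (a,b),o in zip(pts,obs)]
r=least_squares(f,[0,.003,0],x_scale=[.001,.001,.01]);print(r.x,r.cost, f([0,.003,0]))
r=least_squares(lambda q:f([q[0],q[1],0]),[0,.003]);print(r.x,r.fun)
```

```text
[(224, 72), (225, 70), (226, 74), (227, 118), (228, 149), (229, 159), (230, 161), (231, 161)]
[-0.004417   -0.00273117 -0.00783081] 1.6155871338926322e-27 [np.float64(-5.301243000540836), np.float64(-5.152162872304359), np.float64(-1.3454679684764415)]
[-0.0043183  -0.00259902] [-0.21561002  0.21453263 -0.03582649]
```

>>> jog_arm --rows "3.4 -4.2 0.5 0 0 0 1; 3.4 -4.2 0.5 0 0 0 1; 0 0 0 0 0 0 1; 0 0 0 0 0 0 1; 0 0 0 0 0 0 1"

```text
time: 46.35
position: [0.4376, -0.4145, 0.1176]
tool_rot: [2.223, 2.219, 0.002]
ft_force: [-0.8, 0.2, -1.5]
grip_width: 0.546
grip_force: 30.0
```

Run:
```python
from post import *
from scipy.ndimage import gaussian_filter1d
P=[np.array(ctrl.get_state()['position'])];p=P[0];print(p)
plan((.4362,-.411,.078,0,0,1,2))
for n,c in(('s17','scene'),('s17b','side')):
    d=shot(c,n)['img'];h=cv2.cvtColor(d,cv2.COLOR_BGR2HSV)
    k=((h[...,0]>45)&(h[...,0]<85)&(h[...,1]>100)&(h[...,2]>30)).astype(np.uint8)
    N,l,st,c=cv2.connectedComponentsWithStats(k);print(n,[(st[i].tolist(),c[i].round(1)) for i in range(1,N) if st[i,4]>15],proj(n,p+[0,0,.003]),proj(n,p+[0,-.0043,-.0026]))
    q=proj(n,p).astype(int);cv2.imwrite(f'pics/{n}c.png',d[q[1]-20:q[1]+20,q[0]-20:q[0]+20])
    ys,xs=np.where(k);print('bbox corners pred (centre y off 0/-4.3):',[np.round([proj(n,p+[ .024*np.cos(a),o+.024*np.sin(a),z]) for a in np.linspace(0,6.28,60) for z in(zc-.014,zc+.014)],1).min(0).tolist()+np.round([proj(n,p+[ .024*np.cos(a),o+.024*np.sin(a),z]) for a in np.linspace(0,6.28,60) for z in(zc-.014,zc+.014)],1).max(0).tolist() for o,zc in((0,.003),(-.0043,.003),(-.0043,-.0026))],xs.min(),ys.min(),xs.max(),ys.max())
```

```text
[ 0.43757664 -0.41454467  0.11757377]
0.35 -0.14 3.96 0.002 0 -0.002 1; 0 0 0 0 0 0 1; 0 0 0 0 0 0 1
s17 [([153, 236, 10, 10, 54], array([157.8, 240.9]))] [161.46952548 237.76003537] [160.68228916 239.57250248]
bbox corners pred (centre y off 0/-4.3): [[153.1, 229.3, 169.7, 246.3], [152.0, 230.0, 168.6, 247.0], [152.4, 231.1, 168.9, 248.1]] 105 14 175 245
s17b [([353, 138, 16, 13, 168], array([360.3, 143.6]))] [359.54809144 144.42492776] [359.53571316 145.49667057]
bbox corners pred (centre y off 0/-4.3): [[351.8, 137.6, 367.4, 151.4], [351.9, 137.1, 367.6, 150.9], [351.8, 138.7, 367.4, 152.4]] 353 138 368 150
```

>>> jog_arm --rows "0.25 -0.15 2.5 0 0 0 1; 0 0 1.2 0 0 0 1; 0 0 0 0 0 0 1; 0 0 0 0 0 0 1; 0 0 0 0 0 0 1"

```text
time: 47.08
position: [0.4352, -0.4118, 0.0807]
tool_rot: [2.223, 2.219, 0.001]
ft_force: [0.5, 0.3, -1.5]
grip_width: 0.549
grip_force: 30.0
```

Run:
```python
from post import *
s=ctrl.get_state();print(s['position'],s['ft_force'])
plan((.4362,-.412,.055,0,0,1,2))
```

```text
[ 0.43519294 -0.41175842  0.08065191] [ 0.45585695  0.25778193 -1.53777637]
-0.02 0.1 2.57 0.001 0 -0.002 1; 0 0 0 0 0 0 1; 0 0 0 0 0 0 1
```

>>> jog_arm --rows "0 0.1 0.5 0 0 0 1; 0 0 0.5 0 0 0 1; 0 0 0.4 0 0 0 1; 0 0 0.4 0 0 0 1; 0 0 0 0 0 0 1"

```text
time: 47.7
position: [0.4354, -0.4112, 0.0614]
tool_rot: [-2.222, -2.218, -0.001]
ft_force: [-0.1, 0.4, -1.0]
grip_width: 0.547
grip_force: 30.0
```

The collar bottom is below the shaft's top with no contact force: it is on the post. Lower on.

>>> jog_arm --rows "0 0 1 0 0 0 1; 0 0 1 0 0 0 1; 0 0 1 0 0 0 1; 0 0 0.8 0 0 0 1; 0 0 0 0 0 0 1"

```text
time: 48.32
position: [0.4352, -0.4109, 0.0229]
tool_rot: [-2.222, -2.218, -0.001]
ft_force: [0.7, 0.6, -0.8]
grip_width: 0.549
grip_force: 30.0
```

>>> jog_arm --rows "0 0 0.3 0 0 0 1; 0 0 0 0 0 0 1; 0 0 0 0 0 0 1"

```text
time: 48.7
position: [0.4358, -0.4115, 0.0211]
tool_rot: [-2.223, -2.219, -0.001]
ft_force: [-0.6, 0.2, -2.0]
grip_width: 0.545
grip_force: 30.0
```

>>> jog_arm --rows "0 0 0.1 0 0 0 1; 0 0 0 0 0 0 1; 0 0 0 0 0 0 -0.5; 0 0 0 0 0 0 -0.5; 0 0 0 0 0 0 -0.5"

```text
time: 49.32
position: [0.4357, -0.4114, 0.02]
tool_rot: [-2.223, -2.219, -0.001]
ft_force: [0.7, 0.4, -0.7]
grip_width: 0.731
grip_force: 0.0
```

>>> jog_arm --rows "0 0 -5 0 0 0 -0.5; 0 0 -6 0 0 0 -0.5; -4 3 -6 0 0 0 -0.5; -4 3 0 0 0 0 -0.5; 0 0 0 0 0 0 -0.5"

```text
time: 49.95
position: [0.4903, -0.4863, 0.1768]
tool_rot: [-2.226, -2.216, -0.003]
ft_force: [0.2, -0.4, 0.2]
grip_width: 0.746
grip_force: 0.0
```

>>> jog_arm --rows "0 0 0 0 0 0 -0.5; 0 0 0 0 0 0 -0.5"

```text
time: 50.2
position: [0.4893, -0.4825, 0.1778]
tool_rot: [-2.221, -2.22, -0.0]
ft_force: [0.1, -0.3, -0.5]
grip_width: 0.747
grip_force: 0.0
```

Run:
```python
from binchk import *
from post import collar
s=ctrl.get_state();print(s['time'],s['position'])
shot('wrist','w18');shot('scene','s18');shot('side','s18b');collar('w18')
print('red',dark('s18',.429,-.255),'blue',dark('s18',.611,-.259))
for n in('w18','s18','s18b'):
    d=pickle.load(open(f'pics/{n}.pkl','rb'))[1]['img'];h=cv2.cvtColor(d,cv2.COLOR_BGR2HSV)
    k=((h[...,0]>45)&(h[...,0]<85)&(h[...,1]>100)&(h[...,2]>30)).astype(np.uint8)
    N,l,st,c=cv2.connectedComponentsWithStats(k)
    A=np.array([proj(n,(.4362+.024*np.cos(a),-.4132+.024*np.sin(a),z)) for a in np.linspace(0,6.28,60) for z in(.008,.036)])
    print(n,[st[i].tolist() for i in range(1,N) if st[i,4]>40],'pred home',A.min(0).round(1),(A.max(0)-A.min(0)).round(1))
```

```text
50.2 [ 0.48928409 -0.4824599   0.17780902]
collar top-plane enclosing ((435.727294921875, -411.829833984375), 24.931123733520508)
red [(np.int32(117), [0.396, -0.257]), (np.int32(108), [0.458, -0.255])] blue [(np.int32(122), [0.577, -0.258]), (np.int32(125), [0.642, -0.263])]
w18 [[200, 103, 51, 50, 1490]] pred home [198.9 103.2] [53.  50.8]
s18 [[159, 248, 15, 15, 144]] pred home [158.8 247.5] [15.8 16.4]
s18b [[351, 166, 15, 10, 104]] pred home [349.5 164.8] [15.1 13.8]
```

```bash
python3 -c "
from h import *
print(ticket.close_job())"
```

```text
the job is handed in; nothing more can be done
None
```

The job is handed in. All four stubs were roll-tested. The two that rolled are in the blue bin, the two that stayed up are in the red bin, and the collar is down on the post's plate. I confirmed this from the camera images, but no verdict came back when I closed the job.

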